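Line up and bolt down the glass tray

ROBOT

A 6-joint arm with a two-finger parallel gripper is mounted at the origin on the work surface. World frame = base frame: x ahead of the robot, y to its left, z up, the work surface at z = 0. Lengths are in mm, angles in degrees, forces in N, time in s.
With the tool pointing down it reaches from about 350 to 850 mm from the base axis. Payload 8.1 kg.
Tool frame: the origin (TCP) lies midway between the tips of the shut fingers; the grasp point (between the pads) lies 19 mm behind it; x points along the fingers, y is the direction in which the jaws open and shut, and the axes are right-handed (so a half turn about x gives the same grasp; the last joint's range is limited). The gripper opens to 85 mm and grips with 20 to 120 N. Pads are 22 mm wide; open, the fingers measure 114 mm over their backs; the gripper's body (76 mm by 85 mm) begins 54 mm behind the grasp point. The pads swing forward as they close: fully open they stand 13 mm farther back than shut.
Start: joints at [67.529, 7.471, 85.268, -0, 87.261, -4.893], TCP at [181.184, 571.994, 231.292] pointing down, gripper open.
Joint ranges: [-169.43, 169.43], [-51.17, 129.36], [1.28, 143.12], [-76.62, 256.62], [0, 156.53], [-152.29, 152.29]. Speed limits (degrees/s): [136.94, 136.94, 159.86, 180, 180, 180].

INTERFACE

Orientations are given as [roll, pitch, yaw] about the fixed x, y, z axes, in that order (R = Rz(yaw) Ry(pitch) Rx(roll)).
In Python, from bench import r, snapshot, workorder gives the robot as it stands.
- The arm moves only by the tool send_rows, never from a script. Its arguments are lists of equal length, an entry for each row: "offset": the shift along the tool's x, y, z in cm, a list of three; "dr": the turn, a rotation vector about the tool's x, y, z in degrees, a list of three; "grip": the opening in per cent of the stroke, from 0 (shut) to 100 (fully open). In form: {"offset": [[dx, dy, dz], ...], "dr": [[rx, ry, rz], ...], "grip": [grip, ...]}. A call has 1 to 5 rows; each row shifts and turns the commanded pose from where the row before left it, along the tool's axes as they then stand; what a row does not reach is not made up. A row lasts 1/8 s, in which the tool goes at most 62.5 mm and 10.7 degrees, less where a joint would pass 70% of its speed; a pose out of reach is approached as far as the arm can. A call with a gripper value outside its range is refused whole. The fingers move at their own pace and stop on an object; "force" is the grip in N (left out, the last holds). Time passes only in rows, so rows that do not move let the fingers close. It gives the time, the measured TCP pose, the force and the opening at its end, in the units of the state.
- r.sense(): the state, without advancing time (a new reading comes with each control period).
- snapshot(name): name is "scene" or "top" or "wrist"; returns a dict with "pixels" (400x640x3 uint8, red, green, blue), "fx", "fy", "cx", "cy" (pixels), "world_to_cam" (4x4, takes a point from world to camera coordinates). Camera axes: x right, y up, looking along -z (the intrinsics and any distortion apply to the point x, -y, -z); pixel columns grow to the right and rows downward; lengths in mm; the calibration is good to about 2 mm. A picture is of the moment at which its call begins. There is no depth.
- workorder.hand_in(): hands the job in, once; it reports no verdict.
The state is a dict: "time": time; "joint_pos": joint angles; "qd": joint speeds; "joint_efforts": joint torques, N m; "tool_pos": TCP position; "tcp_rot": TCP orientation; "ft_force": force on the tool from outside, world axes, zero at the start; "wrist_torque": the same for the moment, N m; "finger_gap": finger opening in mm.
Only numpy, scipy, OpenCV 4.12 (cv2) and the standard library are available. Lean on these libraries where they do the work, as an engineer would, in place of code of your own. Each camera call takes 0.05 s, during which the arm holds its last target.

TASK

The bolt hole in the glass tray's dark steel tongue is out of line with the hole in the aluminium beam beneath it. Take the tapered steel drift from the stand and push it down through both holes up to its collar so that they line up, then put it back upright where it hung in the stand. Then take the thick hex-headed bolt from the stand and lower it into the lined-up holes until its flange sits on the tongue, and let go.

Things in the scene. Friction and masses are not known exactly. Their poses are not given: they have to be found in the camera images.
- beam: Aluminium beam fixed on the counter, 80 mm wide, 45 mm high, from 50 mm before to 270 mm beyond its vertical 28 mm through hole along its own y axis. Origin on the hole's axis at counter level, z up. The tray's 8 mm dark steel tongue lies on it (top at 53 mm) and slides along the beam's y only, up to 16 mm either side of line, stiffly (4 N), staying where it is left.
- tray_hole (a point): Mouth centre of the 28 mm through hole in the tongue, 53 mm above the counter; starts 9 to 11.5 mm from the beam hole's axis towards the beam's +y. From 95 to 285 mm beyond it that way is the white tray, 200 mm wide, with four upturned glasses, tops 140 mm above the counter.
- drift: Round steel drift, 0.3 kg, upright, point down. Origin at its point, z up. 7 mm across there, tapering out to 25 mm at height 32, straight to 48; collar 36 mm across, 48 to 54; handle 24 mm across, 54 to 114. Hangs by the collar in a 28 mm hole of a dark stand (plate 270 x 64 x 8 mm, top 62 mm up, four holes in a row 64 mm apart); its x axis points along the row within 0.1 rad.
- bolt: Thick steel bolt, 0.25 kg, upright. Origin at its lower end, z up. Shank 20 mm across to height 48, foot chamfered to 12 mm; flange 38 mm across, 48 to 52; hex head 30 mm across flats (facing its y), 52 to 76. Hangs by the flange in the same stand, x along the row within 0.1 rad. Also there, in any order: a slim bolt (head 18 mm) and a taller wooden muddler. Seated, its lower end is at 5 mm.
Things that resemble listed ones, but are neither listed nor needed, are in the scene too. Leave any green or turquoise look-alike of the drift alone. Leave any orange or pink look-alike of the bolt alone.

How it is judged (in metres and radians):
On the way, in this order (a step that is already met when the one before it is completed fails the run):
1. the drift is pushed down through both holes, nearly to its collar, and they are in line (z of drift in the frame of beam below 0.015 m and horizontal distance between drift and beam below 0.01 m and horizontal distance between tray_hole and beam below 0.005 m), for 0.1 s.
2. the drift hangs upright in its place in the stand again, with the holes still in line (distance of drift from where it was at the start of the episode below 0.015 m and angle between drift's own z axis and vertical below 0.17 rad and contact force between drift and the fingers below 0.05 N and horizontal distance between tray_hole and beam below 0.006 m), for 0.2 s.
At the end, for the whole second after the job is handed in: The thick bolt stands upright (10 degrees) in both holes, released, its flange within 6 mm of the tongue, its lower end within 10 mm of the beam hole's axis, the tongue's hole within 8 mm of line; the drift hangs upright (10 degrees) within 15 mm of where it was in the stand, at rest (z of bolt in the frame of beam below 0.011 m and horizontal distance between bolt and beam below 0.01 m and angle between each of bolt, drift's own z axis and vertical below 0.17 rad and horizontal distance between tray_hole and beam below 0.008 m and distance of drift from where it was at the start of the episode below 0.015 m and linear speed of each of bolt, drift below 0.02 m/s); the robot touches nothing.
It also fails if it takes over 72 s, if anything falls off the work surface, if the arm or the gripper's body presses on something with over 40 N, if the wrist force passes 120 N, or if a joint passes its speed limit or range.

## Working session

There is one attempt and no reset: what is moved stays moved. The work goes in short steps, Python scripts to look and compute and a tool call to move; the robot and the scene stay as the last step left them, time stands still between calls to the robot, and variables do not carry over. Pictures are saved under pics/ and viewed, and the job is handed in when it is done.

Besides the shell and the picture viewer there is one more tool, called by a JSON object that holds its "op" and its "data". send_rows: Moves the arm, as the interface text tells. Its arguments: {"type":"object","properties":{"offset":{"type":"array","items":{"type":"array","items":{"type":"number"}}},"dr":{"type":"array","items":{"type":"array","items":{"type":"number"}}},"grip":{"type":"array","items":{"type":"number"}},"force":{"type":"number"}},"required":["offset","dr","grip"]}

```bash
ls; mkdir -p pics; python3 - <<'E'
from bench import r,snapshot
import cv2,json
print(r.sense())
for n in ("scene","top","wrist"):
    s=snapshot(n); cv2.imwrite(f"pics/{n}0.png",s["pixels"][:,:,::-1]); print(n,s["fx"],s["fy"],s["cx"],s["cy"],[k for k in s],s["world_to_cam"])
E
```

```text
pics
{'time': 0.0, 'joint_pos': array([ 6.75286009e+01,  7.51563961e+00,  8.53326033e+01,  3.19140051e-04,
        8.72633534e+01, -4.89239765e+00]), 'qd': array([ 0.01366894, -0.01102937,  0.01528641,  0.02263466,  0.02786883,
       -0.05941999]), 'joint_efforts': array([ 1.41556582e-03, -5.69399965e+01, -5.00563002e+01,  1.88627214e-04,
        1.45471623e-02,  3.18913578e-05]), 'tool_pos': array([180.9572198 , 571.44573747, 230.20706555]), 'tcp_rot': array([ -95.05604785,   89.88840328, -112.63506483]), 'ft_force': array([0.14466458, 0.98186449, 0.23061358]), 'wrist_torque': array([-0.0181561 , -0.04081197,  0.02824764]), 'finger_gap': 85.1206875516995}
scene 396.1611915168277 396.1611915168277 319.0375319662856 202.22304324290735 ['pixels', 'fx', 'fy', 'cx', 'cy', 'world_to_cam'] [[-8.27999558e-01  5.60723970e-01  2.31562402e-03  4.78777176e+02]
 [-4.67930278e-01 -6.93238348e-01  5.48144002e-01  1.12543078e+02]
 [ 3.08962760e-01  4.52779441e-01  8.36380769e-01 -8.89769440e+02]
 [ 0.00000000e+00  0.00000000e+00  0.00000000e+00  1.00000000e+00]]
top 499.2554594693488 499.2554594693488 325.6136246432097 203.05449738113555 ['pixels', 'fx', 'fy', 'cx', 'cy', 'world_to_cam'] [[-2.94882695e-02 -9.99546219e-01  6.14795873e-03 -9.12082625e+01]
 [ 9.89863583e-01 -2.83466541e-02  1.39163769e-01 -5.19930961e+02]
 [-1.38926345e-01  1.01893392e-02  9.90250296e-01 -8.17657798e+02]
 [ 0.00000000e+00  0.00000000e+00  0.00000000e+00  1.00000000e+00]]
wrist 280.06143233204716 280.06143233204716 321.84020368250356 200.92391285281488 ['pixels', 'fx', 'fy', 'cx', 'cy', 'world_to_cam'] [[ 3.02391743e-01  9.53182620e-01 -1.45856182e-03 -5.98845799e+02]
 [-9.12301258e-01  2.88978348e-01 -2.90168793e-01  3.76014910e+01]
 [-2.76162357e-01  8.90752949e-02  9.56974370e-01 -3.80036846e+02]
 [ 0.00000000e+00  0.00000000e+00  0.00000000e+00  1.00000000e+00]]
```

View pics/scene0.png

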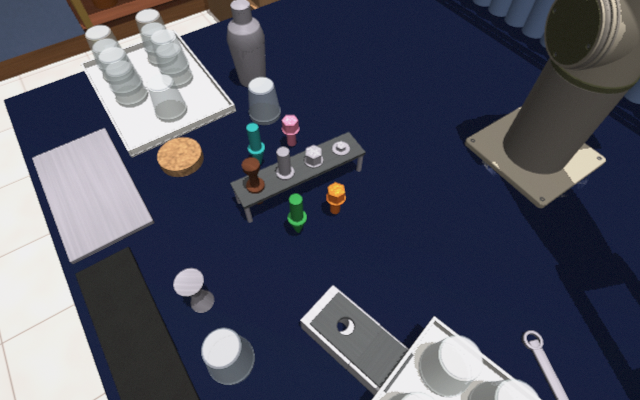

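View pics/top0.png

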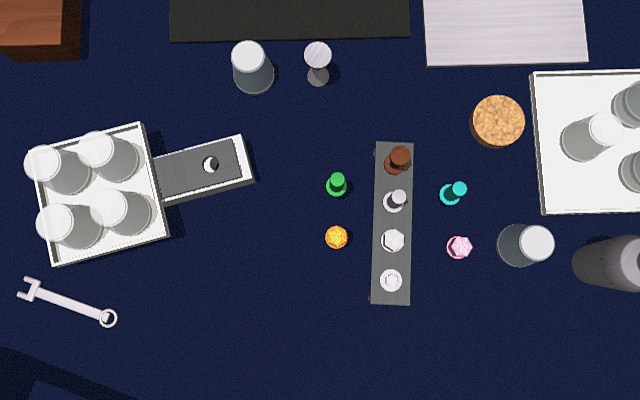

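View pics/wrist0.png

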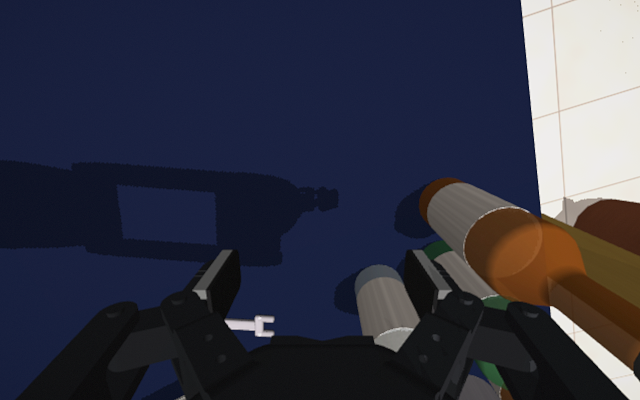

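The scene and top views show the stand with a brown muddler (top 397,158), a grey drift with a collar (396,200), a hex bolt (393,240) and a slim bolt (391,281). The tongue hole is at (211,164). I'll crop for detail and measure.

```bash
cat > h.py <<'E'
import numpy as np,cv2
from bench import r,snapshot
def cast(s,u,v,z):
    M=np.array(s["world_to_cam"]);R=M[:3,:3];t=M[:3,3]
    d=np.array([(u-s["cx"])/s["fx"],-(v-s["cy"])/s["fy"],-1.]);d=R.T@d;o=-R.T@t
    return o+d*(z-o[2])/d[2]
def proj(s,p):
    M=np.array(s["world_to_cam"]);q=M[:3,:3]@np.array(p,float)+M[:3,3]
    return np.array([s["cx"]+s["fx"]*q[0]/-q[2],s["cy"]-s["fy"]*q[1]/-q[2]])
def crop(s,x0,y0,x1,y1,k,name):
    cv2.imwrite("pics/"+name,cv2.resize(s["pixels"][y0:y1,x0:x1,::-1],None,fx=k,fy=k,interpolation=cv2.INTER_CUBIC))
E
python3 - <<'E'
from h import *
t=snapshot("top");c=snapshot("scene")
crop(t,360,130,430,310,3,"tA.png");crop(t,150,125,265,210,6,"tB.png");crop(c,220,110,380,220,5,"cA.png");crop(c,290,270,420,400,4,"cB.png")
E
```

```text
(no output)
```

View pics/tA.png

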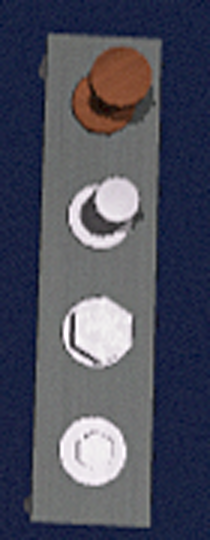

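View pics/tB.png

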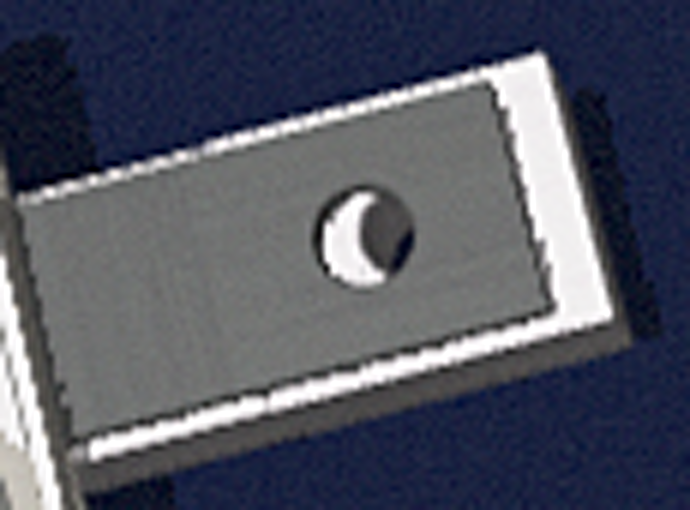

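View pics/cA.png

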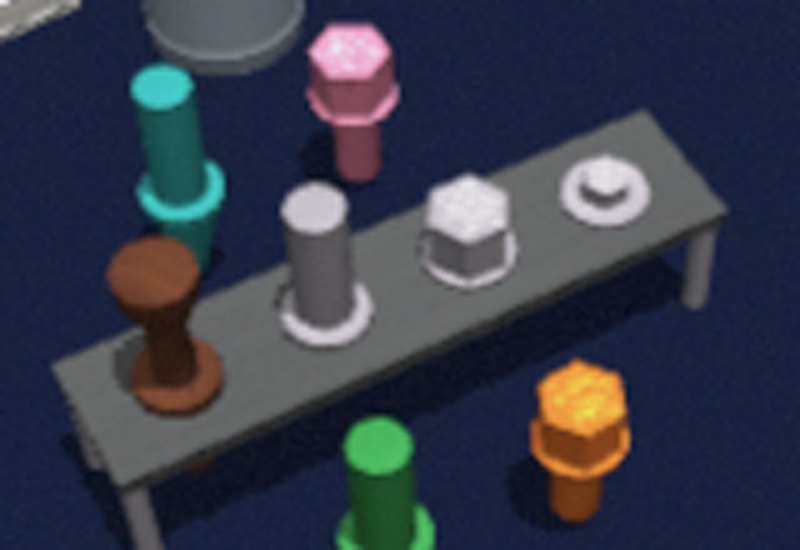

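View pics/cB.png

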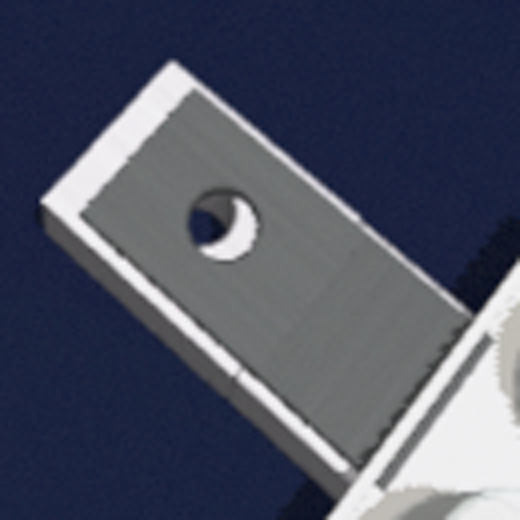

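```bash
python3 - <<'E'
from h import *
t=snapshot("top");c=snapshot("scene")
A=lambda x,y:(360+(x+.5)/3-.5,130+(y+.5)/3-.5)
B=lambda x,y:(150+(x+.5)/6-.5,125+(y+.5)/6-.5)
CA=lambda x,y:(220+(x+.5)/5-.5,110+(y+.5)/5-.5)
CB=lambda x,y:(290+(x+.5)/4-.5,270+(y+.5)/4-.5)
def mask_ell(s,x0,y0,x1,y1,cond):
    p=s["pixels"][y0:y1,x0:x1].astype(int); m=cond(p).astype(np.uint8)
    cs,_=cv2.findContours(m,cv2.RETR_EXTERNAL,cv2.CHAIN_APPROX_NONE); k=max(cs,key=cv2.contourArea)
    return cv2.fitEllipse(k), cv2.contourArea(k)
P=lambda n,s,uv,z:print(n,np.round(cast(s,*uv,z)[:2],1))
for n,x,y in (("tl",49,35),("tr",161,38),("br",150,526),("bl",32,521)): P("plate "+n,t,A(x,y),62)
for n,x,y in (("l",52,368),("top r",645,110),("r",728,212),("bot",122,488)): P("plate c "+n,c,CA(x,y),62)
P("drift top T",t,A(118,199),128);P("drift top C",c,CA(315,208),128)
P("collar C",c,CA(325,305),68);P("collar T",t,A(99,217),68)
P("bolt T",t,A(101,330),90);P("bolt C",c,CA(468,210),90)
P("flangeC",c,CA(469,245),66)
P("slim flange T",t,A(94,451),66);P("slim C",c,CA(605,190),66)
for n,x,y in (("end a",544,52),("end b",613,320),("a2",20,198),("b2",92,452)): P("beam "+n,t,B(x,y),45)
for n,x,y in (("end a",42,202),("end b",173,62),("b2",470,318),):P("beamC "+n,c,CB(x,y),45)
P("hole T",t,B(364,236),53);P("hole C",c,CB(223,226),53)
e,a=mask_ell(t,200,152,222,178,lambda p:(abs(p.mean(2)-115)>22)) ;print(e,a);P("holeE",t,(200+e[0][0],152+e[0][1]),53)
print(t["pixels"][164,195:230].mean(1))
E
```

```text
plate tl [ 616.4 -194.3]
plate tr [ 612.9 -257.3]
plate br [ 343.4 -236.8]
plate bl [ 348.  -173.4]
plate c l [ 612.9 -255.3]
plate c top r [ 343.1 -235.9]
plate c r [ 348.5 -171.6]
plate c bot [ 616.6 -191.5]
drift top T [ 511.9 -218. ]
drift top C [ 512.3 -216.4]
collar C [ 511.7 -218.4]
collar T [ 511.3 -216.6]
bolt T [ 447.8 -211.5]
bolt C [ 448.9 -211.7]
flangeC [ 447.5 -213.5]
slim flange T [ 384.2 -208. ]
slim C [ 385.4 -206.5]
beam end a [641.7  37.5]
beam end b [562.7  18.4]
beam a2 [603.  187.1]
beam b2 [529.  165.5]
beamC end a [641.1  38.5]
beamC end b [563.4  19.6]
beamC b2 [528.3 168.9]
hole T [587.3  87.3]
hole C [588.3  88.5]
((9.959417343139648, 11.760845184326172), (16.052587509155273, 16.95073699951172), 56.55484390258789) 211.5
holeE [587.6  87.8]
[111.         113.         115.33333333 114.33333333 113.
 116.66666667 112.33333333  32.66666667  45.33333333 255.
 244.         235.66666667 239.33333333 243.66666667 211.
  75.33333333  55.66666667  63.          72.          70.
  77.66666667  67.33333333  33.66666667  15.33333333 111.
 117.66666667 116.66666667 114.         109.33333333 108.66666667
 114.33333333 114.         114.33333333 109.33333333 113.33333333]
```

```bash
cat >> h.py <<'E'
from scipy.spatial.transform import Rotation as Ro
def pose():
    s=r.sense(); return s,np.array(s["tool_pos"]),Ro.from_euler("xyz",s["tcp_rot"],degrees=True)
def plan(xyz,yaw):
    """jaw (tool y) direction at angle yaw in world, tool x down; picks the nearer half turn unless given"""
    s,p,R=pose(); y=np.array([np.cos(np.radians(yaw)),np.sin(np.radians(yaw)),0]);x=np.array([0,0,-1.])
    T=Ro.from_matrix(np.stack([x,y,np.cross(x,y)],1))
    print("t",round(s["time"],2),"tcp",np.round(p,1),"jaw yaw",np.round(np.degrees(np.arctan2(R.as_matrix()[1,1],R.as_matrix()[0,1])),2),"j",np.round(s["joint_pos"],1),"F",np.round(s["ft_force"],1),"gap",round(s["finger_gap"],1))
    print(" R cols",np.round(R.as_matrix().T,3).tolist())
    print(" offset now cm",np.round(R.inv().apply(np.array(xyz)-p)/10,2),"offset after turn",np.round(T.inv().apply(np.array(xyz)-p)/10,2),"rotvec deg",np.round((R.inv()*T).as_rotvec(degrees=True),2))
E
python3 - <<'E'
from h import *
plan([512,-217,200],85.5);plan([512,-217,200],-94.5)
t=snapshot("top");
for n,u,v,z in (("green",338,177,100),("turq",460,187,100),("orange",336,237,60),("pink",460,246,60)):print(n,np.round(cast(t,u,v,z),0))
E
```

```text
t 0.35 tcp [181.1 571.9 231. ] jaw yaw 72.42 j [67.5  7.5 85.3 -0.  87.3 -4.9] F [-0.5 -0.4  0.6] gap 85.2
 R cols [[-0.0, -0.0, -1.0], [0.302, 0.953, -0.001], [0.953, -0.302, -0.0]]
 offset now cm [  3.13 -65.21  55.37] offset after turn [  3.1  -76.05  39.18] rotvec deg [-1.308e+01 -1.000e-02  3.000e-02]
t 0.35 tcp [181.1 571.9 231. ] jaw yaw 72.42 j [67.5  7.5 85.3 -0.  87.3 -4.9] F [-0.5 -0.4  0.6] gap 85.2
 R cols [[-0.0, -0.0, -1.0], [0.302, 0.953, -0.001], [0.953, -0.302, -0.0]]
 offset now cm [  3.13 -65.21  55.37] offset after turn [  3.1   76.05 -39.18] rotvec deg [1.6692e+02 4.0000e-02 1.0000e-02]
green [ 550. -127.  100.]
turq [ 528. -320.  100.]
orange [ 457. -121.   60.]
pink [ 436. -325.   60.]
```

{"op": "send_rows", "data": {"offset": [[0,-2.5,5],[0,-2.8,5],[0,-4,4],[0,-4,4],[0,-4,4]], "dr": [[-6.5,0,0],[-6.5,0,0],[0,0,0],[0,0,0],[0,0,0]], "grip": [80,60,58,58,58]}}

```text
time: 1.02
tool_pos: [376.0, 365.3, 231.5]
tcp_rot: [41.9, 90.0, 37.4]
ft_force: [1.2, -0.2, 0.0]
finger_gap: 49.7
```

{"op": "send_rows", "data": {"offset": [[0,-5,3],[0,-5,3],[0,-5.5,2],[0,-6,1],[0,-6,0.5]], "dr": [[0,0,0],[0,0,0],[0,0,0],[0,0,0],[0,0,0]], "grip": [58,58,58,58,58]}}

```text
time: 1.65
tool_pos: [447.9, 83.1, 231.5]
tcp_rot: [-1.7, 90.0, -6.3]
ft_force: [1.0, 0.8, 0.4]
finger_gap: 49.5
```

```bash
python3 -c "
from h import *
plan([512,-217,200],85.5)"
```

```text
t 1.65 tcp [447.9  83.1 231.5] jaw yaw 85.42 j [  4.1 -15.6 107.2  -0.   88.3 -81.4] F [1.  0.8 0.4] gap 49.5
 R cols [[0.001, -0.0, -1.0], [0.08, 0.997, -0.0], [0.997, -0.08, 0.001]]
 offset now cm [  3.15 -29.41   8.79] offset after turn [  3.15 -29.42   8.75] rotvec deg [-0.08  0.04  0.  ]
```

{"op": "send_rows", "data": {"offset": [[0.5,-6,1.7],[0.6,-6,1.8],[0.7,-6,1.8],[0.7,-6,1.8],[0.6,-5.4,1.7]], "dr": [[0,0,0],[0,0,0],[0,0,0],[0,0,0],[0,0,0]], "grip": [58,58,58,58,58]}}

```text
time: 2.28
tool_pos: [511.8, -215.9, 200.4]
tcp_rot: [-21.0, 90.0, -25.6]
ft_force: [1.4, 0.9, -0.7]
finger_gap: 49.6
```

{"op": "send_rows", "data": {"offset": [[0,0,0],[0,0,0]], "dr": [[0,0,0],[0,0,0]], "grip": [58,58]}}

```text
time: 2.52
tool_pos: [511.5, -213.3, 200.3]
tcp_rot: [128.8, 89.9, 124.2]
ft_force: [0.8, 0.4, -0.2]
finger_gap: 49.4
```

```bash
python3 -c "
from h import *
plan([512,-217,83],85.5)
w=snapshot('wrist');cv2.imwrite('pics/w1.png',w['pixels'][:,:,::-1])
print(proj(w,[512,-217,128]),proj(w,[512,-217,68]),proj(w,[448,-212,90]))"
```

```text
t 2.52 tcp [ 511.5 -213.3  200.3] jaw yaw 85.38 j [ -28.     1.4   94.9    0.    83.7 -113.3] F [ 0.8  0.4 -0.2] gap 49.4
 R cols [[-0.001, 0.001, -1.0], [0.081, 0.997, 0.001], [0.997, -0.081, -0.001]]
 offset now cm [11.73 -0.37  0.09] offset after turn [11.73 -0.37  0.08] rotvec deg [-0.12 -0.03 -0.04]
[317.63740832 212.07176805] [318.41942451 192.77148174] [317.6676069  128.73340487]
```

View pics/w1.png

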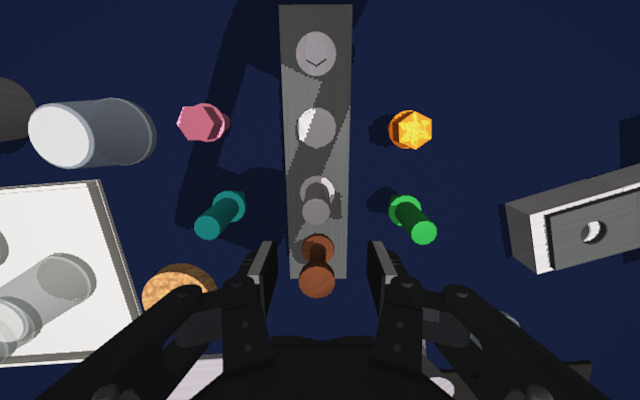

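Wrist view shows the drift's handle top at (317,211), predicted (317.6,212), and the hex bolt at (317,128), so the poses agree. My drift choice is the grey one. The look-alikes are green (424,232), turquoise (207,228) and the brown muddler (317,280). For the bolt they are orange (411,130), pink (200,122) and slim (316,53). Descending.

{"op": "send_rows", "data": {"offset": [[3,-0.37,0.1],[3,0,0],[3,0,0],[2.7,0,0],[0,0,0]], "dr": [[0,0,0],[0,0,0],[0,0,0],[0,0,0],[0,0,0]], "grip": [58,58,58,58,58], "force": 60}}

```text
time: 3.2
tool_pos: [510.9, -214.9, 81.6]
tcp_rot: [153.7, 89.8, 149.3]
ft_force: [0.0, -0.3, 0.2]
finger_gap: 49.2
```

```bash
python3 -c "
from h import *
plan([512,-217,83],85.5)"
```

```text
t 3.2 tcp [ 510.9 -214.9   81.6] jaw yaw 85.53 j [ -28.1    7.7  101.1    0.    71.4 -113.7] F [ 0.  -0.3  0.2] gap 49.2
 R cols [[-0.004, 0.002, -1.0], [0.078, 0.997, 0.002], [0.997, -0.078, -0.004]]
 offset now cm [-0.14 -0.2   0.13] offset after turn [-0.14 -0.2   0.13] rotvec deg [ 0.03 -0.22 -0.11]
```

{"op": "send_rows", "data": {"offset": [[-0.1,-0.2,0.1],[0,0,0],[0,0,0],[0,0,0],[0,0,0]], "dr": [[0,0,0],[0,0,0],[0,0,0],[0,0,0],[0,0,0]], "grip": [58,58,20,5,5], "force": 60}}

```text
time: 3.82
tool_pos: [513.8, -219.6, 85.5]
tcp_rot: [-17.1, 89.9, -21.7]
ft_force: [-0.9, 1.4, 5.5]
finger_gap: 22.6
```

{"op": "send_rows", "data": {"offset": [[0,0,0],[0,0,0]], "dr": [[0,0,0],[0,0,0]], "grip": [5,5]}}

```text
time: 4.08
tool_pos: [513.9, -219.6, 85.5]
tcp_rot: [-16.1, 89.9, -20.7]
ft_force: [-0.7, 1.3, 6.1]
finger_gap: 22.7
```

```bash
python3 -c "
from h import *
plan([512,-217,83],85.5)"
```

```text
t 4.08 tcp [ 513.9 -219.6   85.5] jaw yaw 85.42 j [ -28.4    7.8  100.6    0.    71.5 -113.8] F [-0.7  1.3  6.1] gap 22.7
 R cols [[0.001, -0.001, -1.0], [0.08, 0.997, -0.0], [0.997, -0.08, 0.001]]
 offset now cm [ 0.25  0.24 -0.21] offset after turn [ 0.25  0.24 -0.21] rotvec deg [-0.08  0.08  0.02]
```

{"op": "send_rows", "data": {"offset": [[-1,0,0],[-3,0,0],[-4,0,0],[-4,0,0],[0,0,0]], "dr": [[0,0,0],[0,0,0],[0,0,0],[0,0,0],[0,0,0]], "grip": [5,5,5,5,5]}}

```text
time: 4.7
tool_pos: [515.2, -220.5, 208.9]
tcp_rot: [-24.9, 89.6, -29.5]
ft_force: [1.3, -0.7, -3.0]
finger_gap: 23.0
```

{"op": "send_rows", "data": {"offset": [[0,0,0],[0,0,0]], "dr": [[0,0,0],[0,0,0]], "grip": [5,5]}}

```text
time: 4.95
tool_pos: [512.1, -218.7, 202.2]
tcp_rot: [156.4, 89.8, 151.8]
ft_force: [-1.2, -0.7, -2.4]
finger_gap: 22.7
```

```bash
python3 -c "
from h import *
plan([513,-219,205],85.5)
plan([513,-219,205],85.5)
w=snapshot('wrist');cv2.imwrite('pics/w2.png',w['pixels'][:,:,::-1])
c=snapshot('scene');cv2.imwrite('pics/c2.png',c['pixels'][:,:,::-1])
t=snapshot('top');cv2.imwrite('pics/t2.png',t['pixels'][:,:,::-1])
plan([513,-219,205],85.5)
"
```

```text
t 4.95 tcp [ 512.1 -218.7  202.2] jaw yaw 85.42 j [ -28.4    1.9   94.2   -0.    84.1 -113.8] F [-1.2 -0.7 -2.4] gap 22.7
 R cols [[-0.003, 0.002, -1.0], [0.08, 0.997, 0.002], [0.997, -0.08, -0.003]]
 offset now cm [-0.28 -0.02  0.09] offset after turn [-0.28 -0.02  0.09] rotvec deg [-0.08 -0.2  -0.09]
t 4.95 tcp [ 512.1 -218.7  202.2] jaw yaw 85.42 j [ -28.4    1.9   94.2   -0.    84.1 -113.8] F [-1.2 -0.7 -2.4] gap 22.7
 R cols [[-0.003, 0.002, -1.0], [0.08, 0.997, 0.002], [0.997, -0.08, -0.003]]
 offset now cm [-0.28 -0.02  0.09] offset after turn [-0.28 -0.02  0.09] rotvec deg [-0.08 -0.2  -0.09]
t 5.1 tcp [ 512.5 -219.   202.9] jaw yaw 85.42 j [ -28.4    1.9   94.2    0.    84.1 -113.8] F [ 0.5  0.6 -2.7] gap 22.9
 R cols [[-0.002, 0.001, -1.0], [0.08, 0.997, 0.001], [0.997, -0.08, -0.002]]
 offset now cm [-0.21  0.    0.05] offset after turn [-0.21 -0.    0.05] rotvec deg [-0.08 -0.14 -0.06]
```

View pics/w2.png

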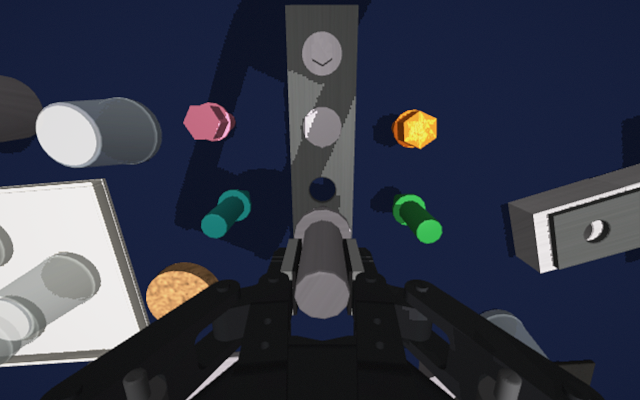

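View pics/c2.png

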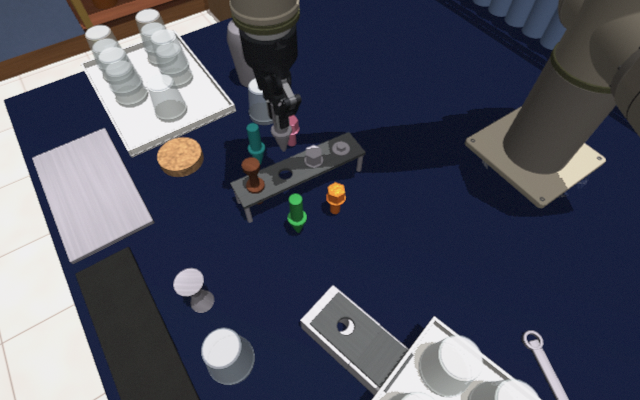

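View pics/t2.png

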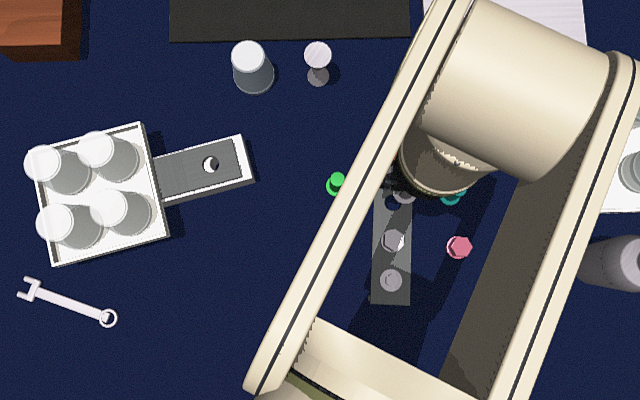

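```bash
python3 -c "
from h import *
s,p,R=pose();print(p)
w=snapshot('wrist');c=snapshot('scene')
print(cast(w,322,294,p[2]+42.5)-p, cast(w,322.5,189,62), cast(w,322,128,90))
crop(c,240,70,330,200,5,'c3.png');crop(w,270,200,370,330,5,'w3.png')
for z in (-71.5,-23.5,-17.5):
  q=[512.5,-218.5,p[2]+z];print(z,proj(c,q),proj(w,q))
"
```

```text
[ 512.51460785 -218.96012631  202.899128  ]
[-2.60345691 -0.12497219 42.5       ] [ 511.41249126 -218.32851041   62.        ] [ 448.64102513 -213.86462328   90.        ]
-71.5 [281.76351642 149.31033622] [322.7057639  211.47610035]
-23.5 [279.62864463 130.86643993] [323.02657867 235.52648567]
-17.5 [279.34393777 128.40675887] [323.07849661 239.41859585]
```

View pics/c3.png

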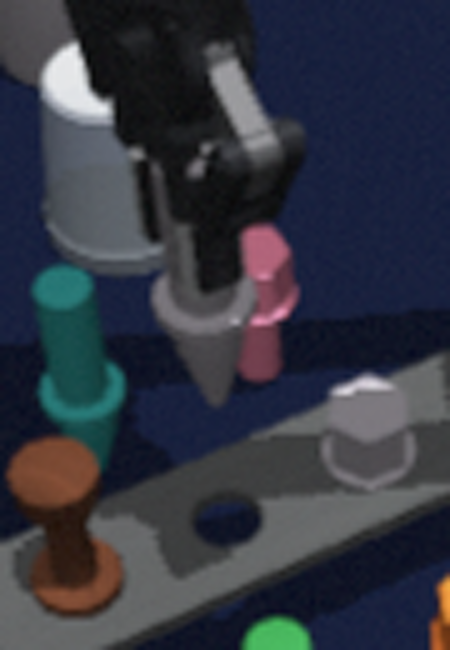

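View pics/w3.png

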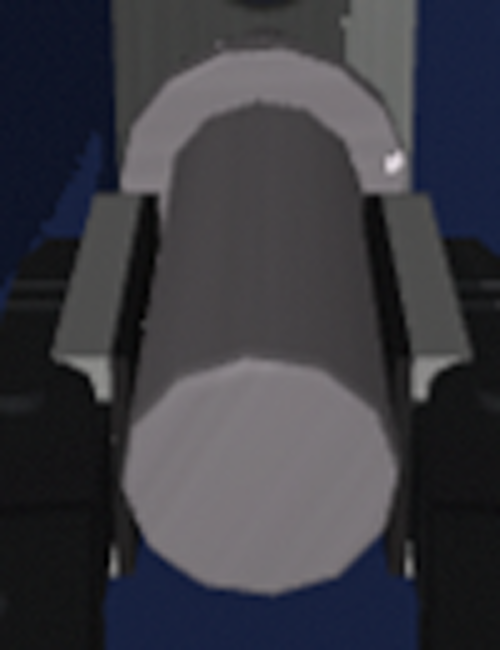

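```bash
python3 -c "
from h import *
s,p,R=pose();print(p)
c=snapshot('scene')
print(cast(c,283.3,150.6,p[2]-71.5)-p)
print(cast(c,283.3,150.6,p[2]-74.5)-p)
print(cast(c,240+204/5,70+303/5,p[2]-19)-p)
plan([593,80,200],85.5)
"
```

```text
[ 512.87826984 -219.18069295  203.62555418]
[ -0.82056721   5.42954001 -71.5       ]
[ -1.97814329   3.10181048 -74.5       ]
[ -0.14387897   5.75282714 -19.        ]
t 5.25 tcp [ 513.  -219.2  203.9] jaw yaw 85.42 j [ -28.4    1.8   94.1   -0.    84.1 -113.8] F [ 1.   0.4 -2.9] gap 22.5
 R cols [[-0.001, 0.0, -1.0], [0.08, 0.997, 0.0], [0.997, -0.08, -0.001]]
 offset now cm [ 0.39 30.47  5.58] offset after turn [ 0.39 30.46  5.63] rotvec deg [-0.08 -0.05 -0.02]
```

{"op": "send_rows", "data": {"offset": [[-1,5,0.9],[0,6,1.1],[0,6,1.1],[0,6,1.1],[0,5,0.9]], "dr": [[0,0,0],[0,0,0],[0,0,0],[0,0,0],[0,0,0]], "grip": [5,5,5,5,5]}}

```text
time: 5.88
tool_pos: [586.7, 58.1, 214.5]
tcp_rot: [29.4, 90.0, 24.9]
ft_force: [0.8, -0.3, -2.2]
finger_gap: 22.9
```

{"op": "send_rows", "data": {"offset": [[0,2.4,0.4],[2,0,0],[2,0,0],[0,0,0],[0,0,0]], "dr": [[0,0,0],[0,0,0],[0,0,0],[0,0,0],[0,0,0]], "grip": [5,5,5,5,5]}}

```text
time: 6.5
tool_pos: [592.2, 78.3, 174.3]
tcp_rot: [-162.4, 90.0, -167.0]
ft_force: [0.0, 0.3, -2.0]
finger_gap: 22.8
```

{"op": "send_rows", "data": {"offset": [[0,0,0],[0,0,0],[0,0,0]], "dr": [[0,0,0],[0,0,0],[0,0,0]], "grip": [5,5,5]}}

```text
time: 6.88
tool_pos: [592.6, 79.3, 174.9]
tcp_rot: [7.0, 90.0, 2.4]
ft_force: [-0.4, -0.7, -3.0]
finger_gap: 23.0
```

```bash
python3 -c "
from h import *
plan([592,80,153],85.5)
w=snapshot('wrist');c=snapshot('scene');t=snapshot('top')
plan([592,80,153],85.5)
crop(c,290,220,420,380,4,'c4.png');cv2.imwrite('pics/w4.png',w['pixels'][:,:,::-1]);cv2.imwrite('pics/t4.png',t['pixels'][:,:,::-1])
"
```

```text
t 6.88 tcp [592.6  79.3 174.9] jaw yaw 85.42 j [  2.7   8.9  89.6  -0.   81.4 -82.7] F [-0.4 -0.7 -3. ] gap 23.0
 R cols [[0.001, 0.0, -1.0], [0.08, 0.997, 0.0], [0.997, -0.08, 0.001]]
 offset now cm [ 2.19  0.07 -0.06] offset after turn [ 2.19  0.07 -0.06] rotvec deg [-0.08  0.04 -0.01]
t 7.03 tcp [592.4  79.3 174.6] jaw yaw 85.43 j [  2.7   8.9  89.6  -0.   81.4 -82.7] F [-0.4 -0.4 -2.8] gap 22.8
 R cols [[0.0, -0.0, -1.0], [0.08, 0.997, 0.0], [0.997, -0.08, 0.0]]
 offset now cm [ 2.16  0.06 -0.04] offset after turn [ 2.16  0.06 -0.04] rotvec deg [-0.07  0.01 -0.  ]
```

View pics/c4.png

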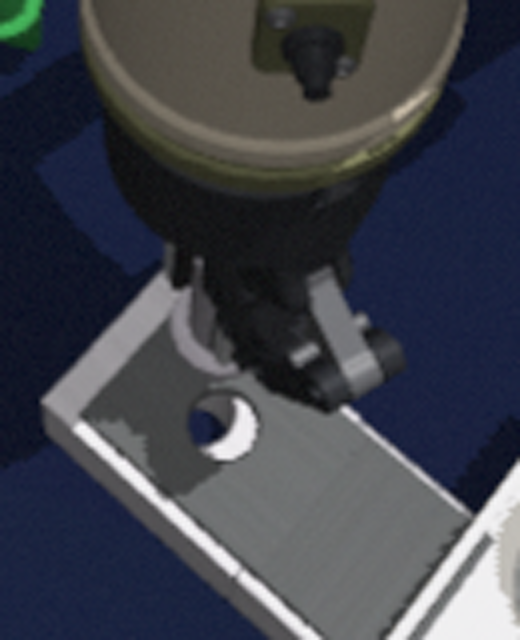

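View pics/w4.png

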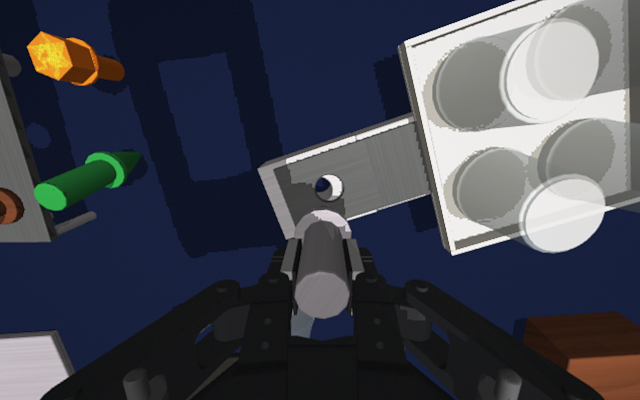

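View pics/t4.png

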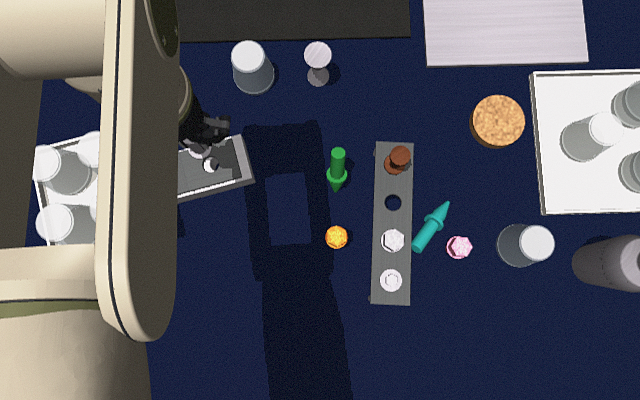

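```bash
python3 -c "
from h import *
s,p,R=pose();print(p)
w=snapshot('wrist');c=snapshot('scene')
crop(w,270,160,390,330,4,'w5.png')
crop(c,325,285,365,345,12,'c5.png')
for z in (-71.5,-77.5):
  q=p+[-2,0,z];print(z,proj(c,q),proj(w,q))
print('hole from wrist',cast(w,329,187.5,53))
"
```

```text
[592.38197322  79.34169877 174.58273846]
-71.5 [342.50616445 312.03169395] [322.0156263  209.04403015]
-77.5 [342.29730663 313.3055283 ] [322.00849956 206.74150607]
hole from wrist [585.62061247  86.60168077  53.        ]
```

View pics/w5.png

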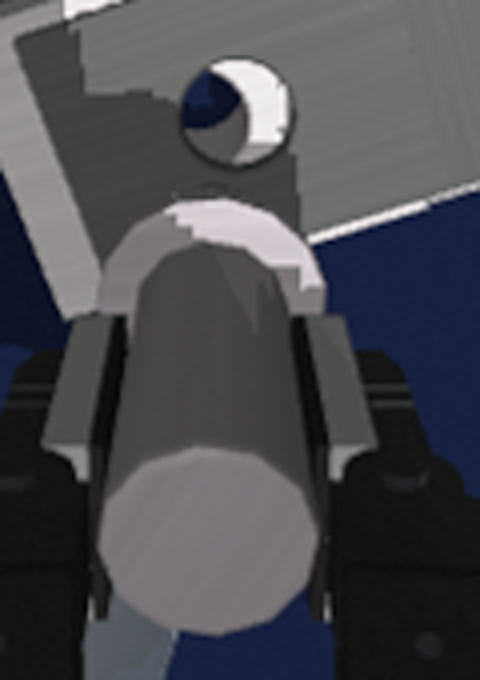

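View pics/c5.png

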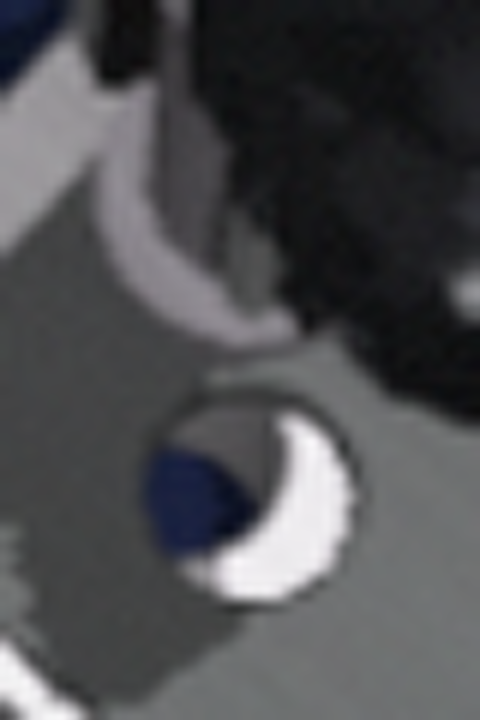

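```bash
python3 -c "
from h import *
s,p,R=pose();print(p)
c=snapshot('scene')
w=snapshot('wrist')
for z in (-72,-76,-80): print(z,cast(c,343.6,315.8,p[2]+z)-p)
# handle top circle in wrist: crop
for h in (32,36,40,44): print(h,cast(w,270+209/4,160+540/4,p[2]+h)-p, np.linalg.norm(cast(w,270+98/4,160+540/4,p[2]+h)-cast(w,270+319/4,160+540/4,p[2]+h)))
# collar top circle: widest ~ y=290 crop ; left 98 right 326
for h in (-16,-20,-24): print(h,np.linalg.norm(cast(w,270+98/4,160+300/4,p[2]+h)-cast(w,270+326/4,160+300/4,p[2]+h)),cast(w,270+213/4,160+200/4,p[2]+h)-p)
"
```

```text
[592.33839753  79.35299741 174.48479428]
-72 [ -0.13186598   5.29447868 -72.        ]
-76 [ -1.04247619   4.41157275 -76.        ]
-80 [ -1.95308641   3.52866682 -80.        ]
32 [ 5.13326678 -0.56894745 32.        ] 25.559163979284115
36 [ 2.29424988 -0.34895847 36.        ] 24.6409430022477
40 [-0.54476702 -0.1289695  40.        ] 23.722722025211297
44 [-3.38378392  0.09101948 44.        ] 22.804501048174913
-16 35.18948294833914 [-19.95209438   2.1239265  -16.        ]
-20 36.072852301937345 [-18.59802244   2.03780651 -20.        ]
-24 36.956221655535515 [-17.2439505    1.95168653 -24.        ]
```

{"op": "send_rows", "data": {"offset": [[0,0,-0.34],[1.5,0,0],[1.5,0,0],[0.5,0,0],[0,0,0]], "dr": [[0,0,0],[0,0,0],[0,0,0],[0,0,0],[0,0,0]], "grip": [5,5,5,5,5]}}

```text
time: 7.85
tool_pos: [588.3, 79.5, 138.3]
tcp_rot: [-171.8, 89.9, -176.4]
ft_force: [0.1, -0.6, -1.9]
finger_gap: 22.6
```

{"op": "send_rows", "data": {"offset": [[0,0,0],[0,0,0],[0,0,0]], "dr": [[0,0,0],[0,0,0],[0,0,0]], "grip": [5,5,5]}}

```text
time: 8.22
tool_pos: [589.2, 79.6, 139.9]
tcp_rot: [4.4, 90.0, -0.2]
ft_force: [-0.5, 1.2, -2.8]
finger_gap: 22.9
```

```bash
python3 -c "
from h import *
plan([589,79,117],85.5)
w=snapshot('wrist');c=snapshot('scene');t=snapshot('top')
crop(w,270,150,390,330,3,'w6.png')
crop(c,305,275,385,355,7,'c6.png');crop(t,170,100,270,220,5,'t6.png')
"
```

```text
t 8.22 tcp [589.2  79.6 139.9] jaw yaw 85.42 j [  2.8  10.   92.2  -0.   77.8 -82.7] F [-0.5  1.2 -2.8] gap 22.9
 R cols [[0.001, -0.0, -1.0], [0.08, 0.997, 0.0], [0.997, -0.08, 0.001]]
 offset now cm [ 2.29 -0.06 -0.02] offset after turn [ 2.29 -0.06 -0.02] rotvec deg [-0.08  0.05 -0.  ]
```

View pics/w6.png

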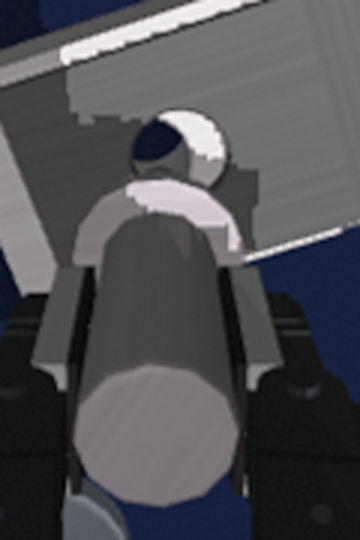

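View pics/c6.png

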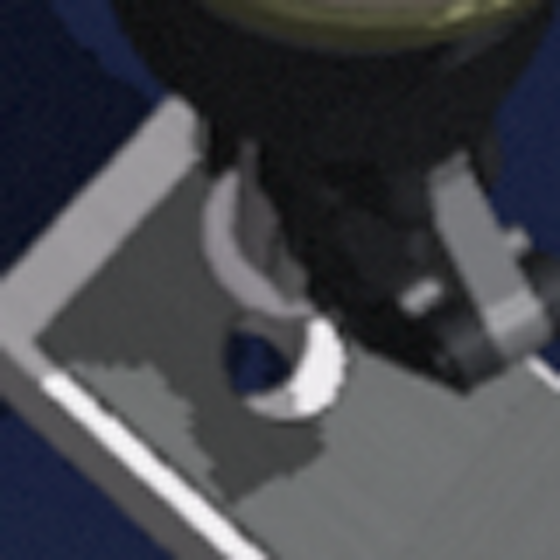

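View pics/t6.png

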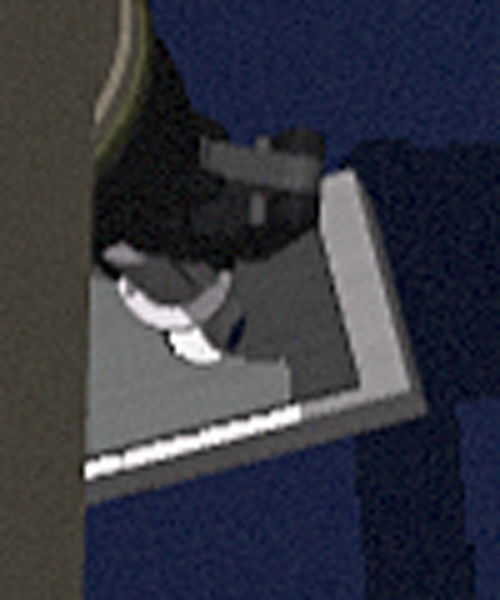

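```bash
python3 -c "
from h import *
s,p,R=pose();print(p)
t=snapshot('top');w=snapshot('wrist');c=snapshot('scene')
for z in (-21,-27): print('collar top',cast(t,170+175/5-.4,100+274/5-.4,p[2]+z)-p)
print('tip w',[cast(w,322.7,208.7,p[2]+z)-p for z in(-72,-75,-78)])
print('hole w',cast(w,270+182/3,150+150/3,53),'hole c',cast(c,305+288/7-.4,275+366/7-.4,53))
"
```

```text
[589.03983444  79.58869161 139.64667687]
collar top [ -1.23943118   1.94097725 -21.        ]
collar top [  0.24827431   3.34763081 -27.        ]
tip w [array([ -2.15269361,   0.55474477, -72.        ]), array([ -1.15235578,   0.48513283, -75.        ]), array([ -0.15201795,   0.41552089, -78.        ])]
hole w [584.48423471  87.23421407  53.        ] hole c [588.48171499  89.80635473  53.        ]
```

{"op": "send_rows", "data": {"offset": [[0.8,0,0],[0.8,0,0],[0.7,0,0],[0,0,0],[0,0,0]], "dr": [[0,0,0],[0,0,0],[0,0,0],[0,0,0],[0,0,0]], "grip": [5,5,5,5,5]}}

```text
time: 9.15
tool_pos: [589.0, 79.6, 116.5]
tcp_rot: [-12.1, 90.0, -16.7]
ft_force: [0.3, -0.7, -2.5]
finger_gap: 22.7
```

```bash
python3 -c "
from h import *
plan([589,79,80],85.5)
w=snapshot('wrist');c=snapshot('scene');t=snapshot('top')
plan([589,79,80],85.5)
crop(w,270,150,390,330,3,'w7.png')
crop(c,305,275,385,355,7,'c7.png')
"
```

```text
t 9.15 tcp [589.   79.6 116.5] jaw yaw 85.42 j [  2.8  11.2  93.3  -0.   75.4 -82.7] F [ 0.3 -0.7 -2.5] gap 22.7
 R cols [[0.0, -0.0, -1.0], [0.08, 0.997, -0.0], [0.997, -0.08, 0.0]]
 offset now cm [ 3.65 -0.06  0.  ] offset after turn [ 3.65 -0.06  0.  ] rotvec deg [-0.08  0.    0.  ]
t 9.3 tcp [589.3  79.6 116.9] jaw yaw 85.42 j [  2.8  11.2  93.3  -0.   75.4 -82.7] F [ 0.  -0.1 -2.3] gap 22.4
 R cols [[0.001, 0.0, -1.0], [0.08, 0.997, 0.0], [0.997, -0.08, 0.001]]
 offset now cm [ 3.69 -0.06 -0.02] offset after turn [ 3.69 -0.06 -0.02] rotvec deg [-0.08  0.04 -0.  ]
```

View pics/w7.png

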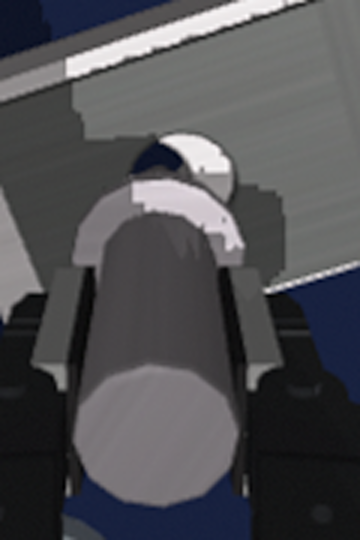

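View pics/c7.png

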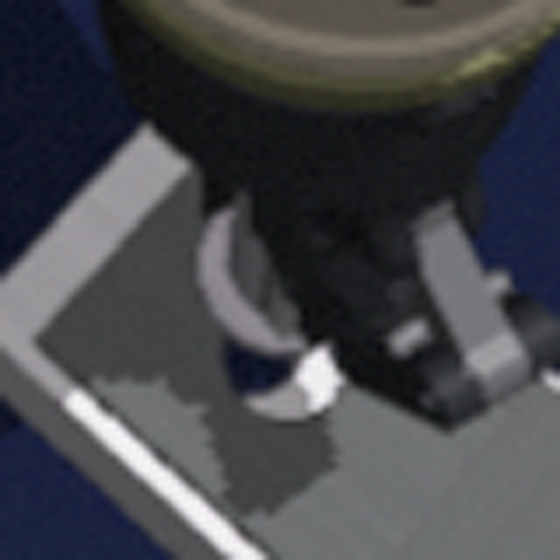

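{"op": "send_rows", "data": {"offset": [[0.5,-0.1,0.03],[0.5,-0.1,0.03],[0.3,-0.1,0.03],[0,0,0],[0,0,0]], "dr": [[0,0,0],[0,0,0],[0,0,0],[0,0,0],[0,0,0]], "grip": [5,5,5,5,5], "force": 90}}

```text
time: 9.93
tool_pos: [589.8, 76.8, 103.4]
tcp_rot: [44.3, 90.0, 39.7]
ft_force: [1.9, 5.2, -1.6]
finger_gap: 21.7
```

```bash
python3 -c "
from h import *
plan([590,76,80],85.5)"
```

```text
t 9.93 tcp [589.8  76.8 103.4] jaw yaw 85.43 j [  2.5  12.   93.9   0.   74.1 -83. ] F [ 1.9  5.2 -1.6] gap 21.7
 R cols [[0.0, 0.0, -1.0], [0.08, 0.997, 0.0], [0.997, -0.08, 0.0]]
 offset now cm [ 2.34 -0.08  0.02] offset after turn [ 2.34 -0.08  0.02] rotvec deg [-0.07  0.03 -0.03]
```

{"op": "send_rows", "data": {"offset": [[0.4,-0.1,0.03],[0.4,0,0],[0.3,0,0],[0,0,0],[0,0,0]], "dr": [[0,0,0],[0,0,0],[0,0,0],[0,0,0],[0,0,0]], "grip": [5,5,5,5,5]}}

```text
time: 10.55
tool_pos: [590.1, 75.6, 92.0]
tcp_rot: [24.2, 90.0, 19.6]
ft_force: [4.5, 4.5, -1.2]
finger_gap: 22.4
```

```bash
python3 -c "
from h import *
plan([590,76,80],85.5)
c=snapshot('scene');t=snapshot('top')
crop(c,290,270,400,380,5,'c8.png');crop(t,170,120,270,220,5,'t8.png')"
```

```text
t 10.55 tcp [590.1  75.6  92. ] jaw yaw 85.42 j [  2.4  12.8  94.3   0.   72.9 -83.1] F [ 4.5  4.5 -1.2] gap 22.4
 R cols [[0.001, 0.0, -1.0], [0.08, 0.997, 0.0], [0.997, -0.08, 0.001]]
 offset now cm [ 1.2   0.04 -0.02] offset after turn [ 1.2   0.04 -0.01] rotvec deg [-0.08  0.04 -0.02]
```

View pics/c8.png

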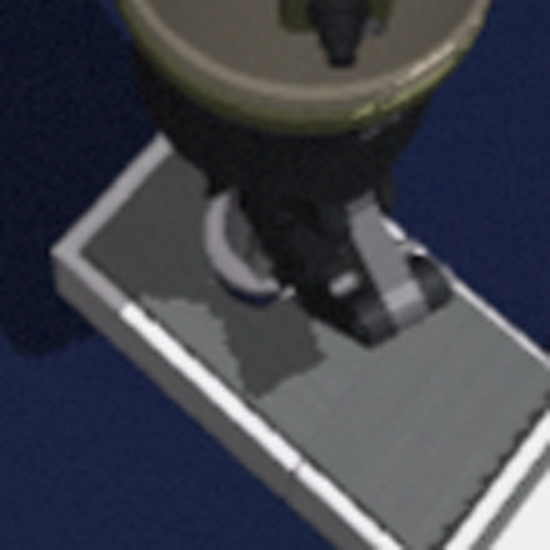

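View pics/t8.png

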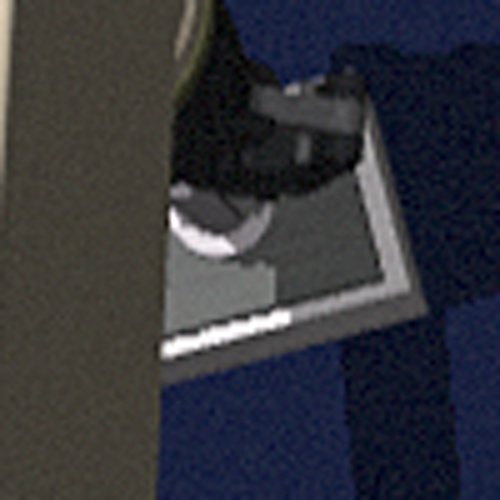

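{"op": "send_rows", "data": {"offset": [[0,0,0.15],[0.4,0,0],[0.4,0,0],[0.2,0,0],[0,0,0]], "dr": [[0,0,0],[0,0,0],[0,0,0],[0,0,0],[0,0,0]], "grip": [5,5,5,5,5]}}

```text
time: 11.28
tool_pos: [591.0, 75.4, 81.9]
tcp_rot: [-173.4, 90.0, -178.0]
ft_force: [3.1, 3.4, -3.8]
finger_gap: 22.3
```

```bash
python3 -c "
from h import *
plan([590,76,80],85.5)
c=snapshot('scene');t=snapshot('top');w=snapshot('wrist')
crop(c,290,270,400,380,5,'c9.png');crop(t,170,120,270,220,5,'t9.png');crop(w,240,130,400,330,3,'w9.png')"
```

```text
t 11.28 tcp [591.   75.4  81.9] jaw yaw 85.42 j [  2.3  13.6  94.5   0.   72.  -83.1] F [ 3.1  3.4 -3.8] gap 22.3
 R cols [[-0.001, -0.0, -1.0], [0.08, 0.997, -0.0], [0.997, -0.08, -0.001]]
 offset now cm [ 0.19  0.06 -0.11] offset after turn [ 0.19  0.06 -0.11] rotvec deg [-0.08 -0.04  0.  ]
```

View pics/c9.png

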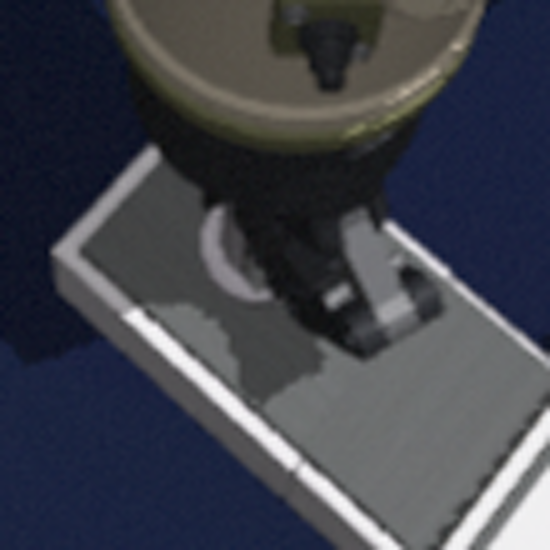

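View pics/w9.png

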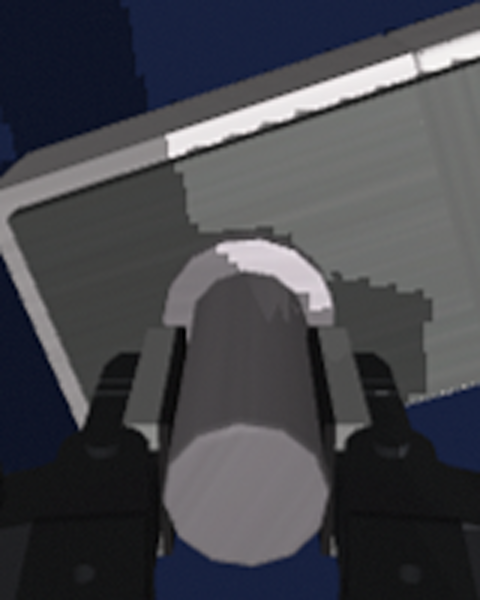

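{"op": "send_rows", "data": {"offset": [[0.1,-0.1,0],[0.1,0,0],[0,0,0],[0,0,0]], "dr": [[0,0,0],[0,0,0],[0,0,0],[0,0,0]], "grip": [5,5,5,5]}}

```text
time: 11.92
tool_pos: [591.4, 74.3, 80.6]
tcp_rot: [-26.7, 90.0, -31.3]
ft_force: [1.6, 4.3, -0.4]
finger_gap: 21.9
```

```bash
python3 -c "
from h import *
plan([590,76,80],85.5)"
```

```text
t 11.93 tcp [591.4  74.3  80.6] jaw yaw 85.42 j [  2.2  13.7  94.5  -0.   71.8 -83.2] F [ 1.6  4.3 -0.4] gap 21.9
 R cols [[0.0, -0.0, -1.0], [0.08, 0.997, -0.0], [0.997, -0.08, 0.0]]
 offset now cm [ 0.06  0.16 -0.15] offset after turn [ 0.06  0.16 -0.15] rotvec deg [-0.08  0.02  0.01]
```

{"op": "send_rows", "data": {"offset": [[-1,0,0],[-3,0,0],[-4,0,0],[-4,0,0],[0,0,0]], "dr": [[0,0,0],[0,0,0],[0,0,0],[0,0,0],[0,0,0]], "grip": [5,5,5,5,5]}}

```text
time: 12.55
tool_pos: [593.3, 73.6, 204.5]
tcp_rot: [-4.5, 89.6, -9.1]
ft_force: [0.7, 0.2, -2.7]
finger_gap: 21.8
```

```bash
python3 -c "
from h import *
plan([512,-217,215],85.5)
c=snapshot('scene');t=snapshot('top');w=snapshot('wrist')
plan([512,-217,215],85.5)
crop(c,290,250,420,380,5,'c10.png');cv2.imwrite('pics/t10.png',t['pixels'][:,:,::-1]);crop(w,220,100,440,330,3,'w10.png')"
```

```text
t 12.55 tcp [593.3  73.6 204.5] jaw yaw 85.4 j [  2.2   7.6  88.   -0.1  84.1 -83.2] F [ 0.7  0.2 -2.7] gap 21.8
 R cols [[0.006, -0.001, -1.0], [0.08, 0.997, -0.0], [0.997, -0.08, 0.006]]
 offset now cm [ -1.07 -29.62  -5.76] offset after turn [ -1.05 -29.61  -5.82] rotvec deg [-0.1   0.36  0.03]
t 12.7 tcp [590.1  73.8 198.4] jaw yaw 85.4 j [  2.2   7.8  88.4  -0.   84.  -83.2] F [ 0.1 -0.2 -2.8] gap 22.0
 R cols [[-0.003, -0.001, -1.0], [0.08, 0.997, -0.001], [0.997, -0.08, -0.003]]
 offset now cm [ -1.61 -29.62  -5.45] offset after turn [ -1.66 -29.61  -5.5 ] rotvec deg [-0.1  -0.18  0.06]
```

View pics/c10.png

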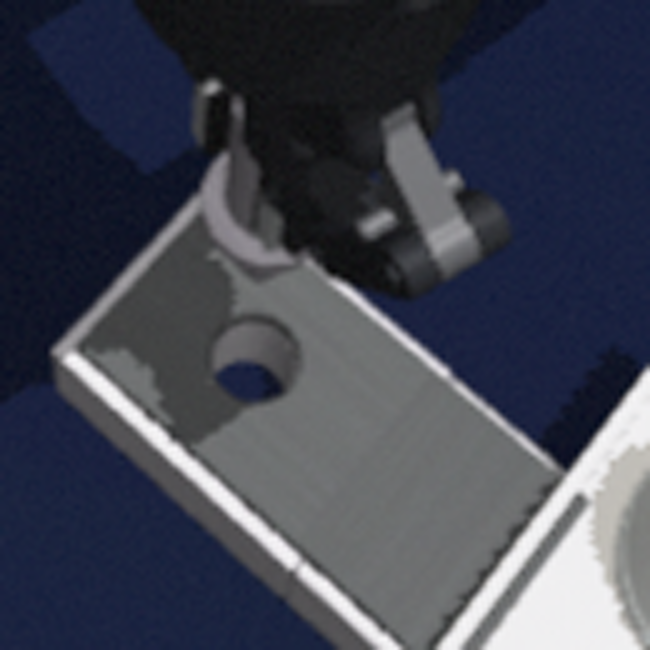

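View pics/w10.png

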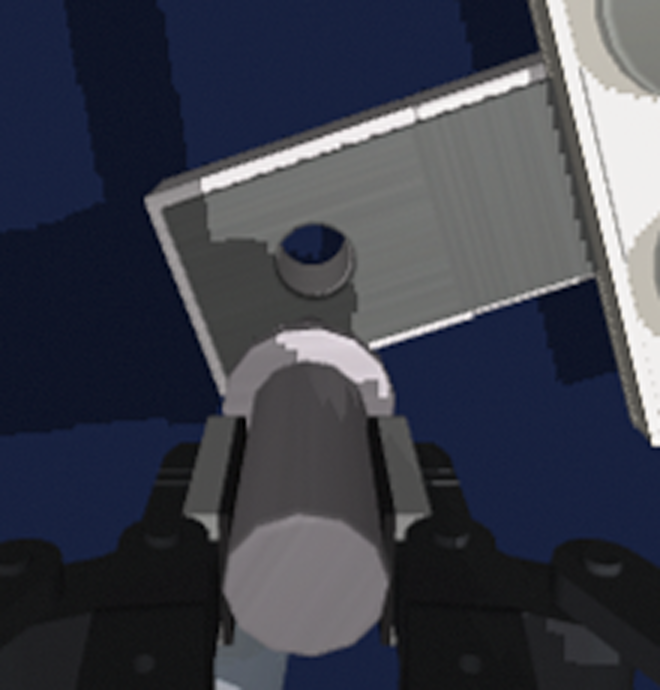

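View pics/t10.png

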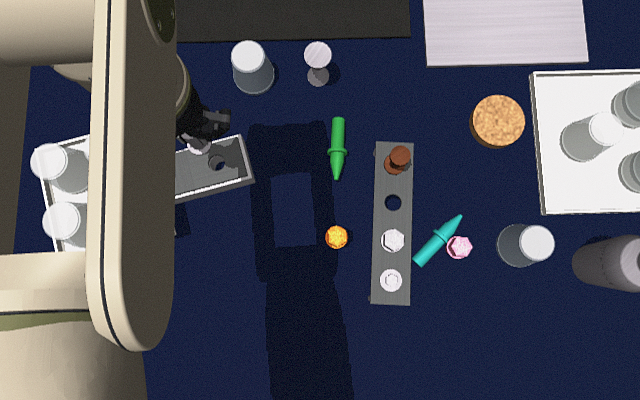

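The wrist and scene crops show one round, fully open hole through both parts, so tongue and beam are in line. Green and turquoise look-alikes have toppled in the top view and lie clear of my path. Returning the drift now.

{"op": "send_rows", "data": {"offset": [[-0.5,-5,-0.9],[0,-6,-1.1],[0,-6,-1.1],[0,-6,-1.1],[0,-5,-0.9]], "dr": [[0,0,0],[0,0,0],[0,0,0],[0,0,0],[0,0,0]], "grip": [5,5,5,5,5]}}

```text
time: 13.32
tool_pos: [515.7, -202.3, 202.8]
tcp_rot: [166.0, 89.8, 161.3]
ft_force: [0.8, 0.7, -3.0]
finger_gap: 22.3
```

{"op": "send_rows", "data": {"offset": [[0,-1.6,-0.4],[0,0,0],[0,0,0],[0,0,0]], "dr": [[0,0,0],[0,0,0],[0,0,0],[0,0,0]], "grip": [5,5,5,5]}}

```text
time: 13.82
tool_pos: [513.1, -214.9, 205.1]
tcp_rot: [134.4, 90.0, 129.9]
ft_force: [0.2, 0.2, -2.9]
finger_gap: 22.2
```

```bash
python3 -c "
from h import *
plan([513.4,-219,150],85.5)
w=snapshot('wrist');c=snapshot('scene')
plan([513.4,-219,150],85.5)
crop(w,220,100,440,330,3,'w11.png');crop(c,220,70,350,230,4,'c11.png')"
```

```text
t 13.82 tcp [ 513.1 -214.9  205.1] jaw yaw 85.53 j [ -28.     1.5   94.3    0.    84.2 -113.5] F [ 0.2  0.2 -2.9] gap 22.2
 R cols [[-0.0, 0.0, -1.0], [0.078, 0.997, 0.0], [0.997, -0.078, -0.0]]
 offset now cm [ 5.51 -0.41  0.06] offset after turn [ 5.51 -0.4   0.06] rotvec deg [ 0.03 -0.03 -0.03]
t 13.93 tcp [ 513.1 -215.2  205.4] jaw yaw 85.52 j [ -28.     1.5   94.3    0.    84.2 -113.6] F [ 1.3 -0.1 -3.7] gap 22.1
 R cols [[-0.0, 0.0, -1.0], [0.078, 0.997, 0.0], [0.997, -0.078, -0.0]]
 offset now cm [ 5.54 -0.37  0.06] offset after turn [ 5.54 -0.37  0.06] rotvec deg [ 0.02 -0.   -0.01]
```

View pics/w11.png

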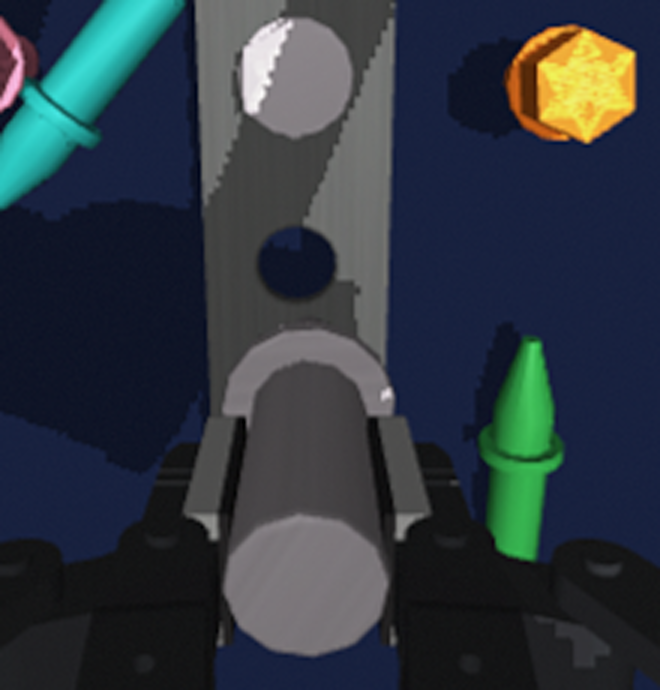

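View pics/c11.png

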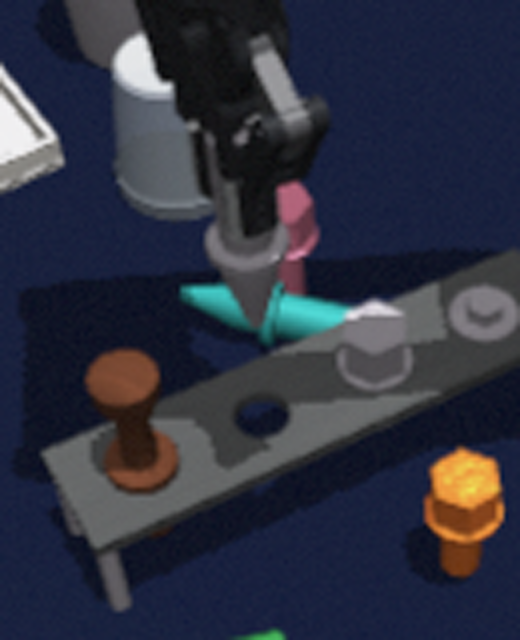

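```bash
python3 -c "
from h import *
s,p,R=pose();print(p)
w=snapshot('wrist')
print('hole',cast(w,319,187.7,62),'hole-tcp',cast(w,319,187.7,62)-p,'collar L/R mid', cast(w,220+308/3,100+330/3,p[2]-20)-p)"
```

```text
[ 513.12982772 -215.24552131  205.39771751]
hole [ 511.24846179 -218.35522793   62.        ] hole-tcp [  -1.88136593   -3.10970663 -143.39771751] collar L/R mid [-18.57708807   1.66033749 -20.        ]
```

{"op": "send_rows", "data": {"offset": [[0,-0.36,0],[2.5,0,0],[2.7,0,0],[2.3,0,0],[0,0,0]], "dr": [[0,0,0],[0,0,0],[0,0,0],[0,0,0],[0,0,0]], "grip": [5,5,5,5,5]}}

```text
time: 14.6
tool_pos: [510.9, -219.1, 128.2]
tcp_rot: [156.6, 89.7, 152.0]
ft_force: [-0.4, -0.5, -2.7]
finger_gap: 21.8
```

{"op": "send_rows", "data": {"offset": [[0,0,0],[0,0,0]], "dr": [[0,0,0],[0,0,0]], "grip": [5,5]}}

```text
time: 14.85
tool_pos: [513.4, -220.4, 132.1]
tcp_rot: [-23.4, 89.9, -28.0]
ft_force: [0.0, 0.5, -2.8]
finger_gap: 22.2
```

```bash
python3 -c "
from h import *
plan([513,-218.8,89],85.5)
w=snapshot('wrist');c=snapshot('scene')
plan([513,-218.8,89],85.5)
crop(w,220,100,440,330,3,'w12.png');crop(c,240,100,330,220,5,'c12.png')"
```

```text
t 14.85 tcp [ 513.4 -220.4  132.1] jaw yaw 85.42 j [ -28.5    4.9   98.6    0.    76.4 -113.9] F [ 0.   0.5 -2.8] gap 22.2
 R cols [[0.002, -0.001, -1.0], [0.08, 0.997, -0.001], [0.997, -0.08, 0.002]]
 offset now cm [ 4.31  0.16 -0.07] offset after turn [ 4.31  0.16 -0.06] rotvec deg [-0.08  0.14  0.06]
t 14.95 tcp [ 513.2 -220.3  131.7] jaw yaw 85.42 j [ -28.5    4.9   98.6    0.    76.4 -113.9] F [ 0.7 -0.8 -3.3] gap 22.0
 R cols [[0.002, -0.001, -1.0], [0.08, 0.997, -0.001], [0.997, -0.08, 0.002]]
 offset now cm [ 4.27  0.15 -0.04] offset after turn [ 4.27  0.14 -0.03] rotvec deg [-0.08  0.11  0.05]
```

View pics/w12.png

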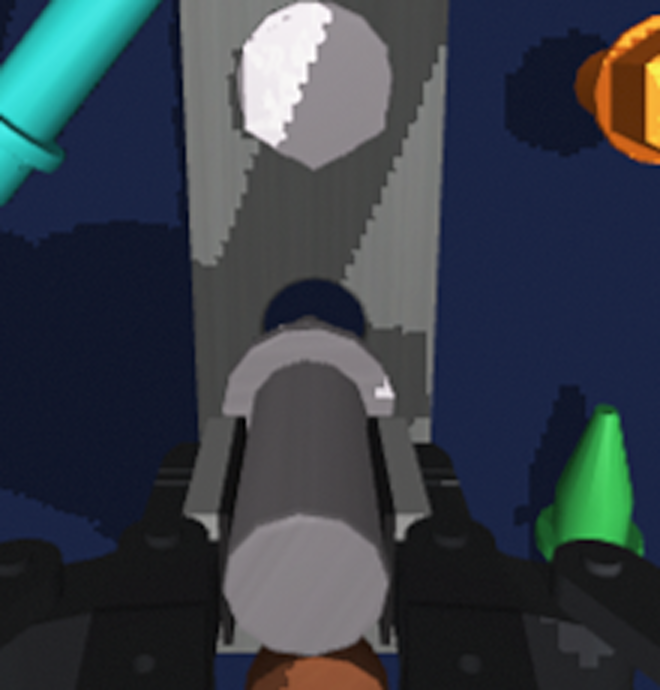

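View pics/c12.png

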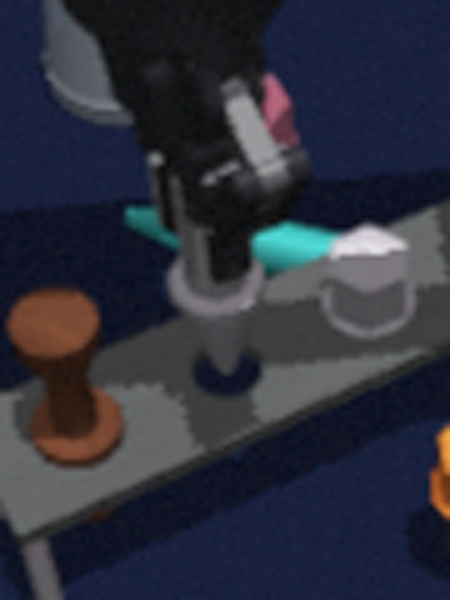

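{"op": "send_rows", "data": {"offset": [[1,0.15,0],[1.3,0,0],[1.2,0,0],[0.4,0,0],[0,0,0]], "dr": [[0,0,0],[0,0,0],[0,0,0],[0,0,0],[0,0,0]], "grip": [5,5,5,5,5]}}

```text
time: 15.58
tool_pos: [512.4, -218.2, 90.9]
tcp_rot: [152.2, 90.0, 147.6]
ft_force: [1.0, 0.1, -3.2]
finger_gap: 22.1
```

```bash
python3 -c "
from h import *
c=snapshot('scene')
plan([513,-218.8,89],85.5)
crop(c,240,100,330,220,5,'c13.png')"
```

```text
t 15.62 tcp [ 512.4 -218.3   91.2] jaw yaw 85.42 j [ -28.3    7.3  100.5    0.    72.2 -113.8] F [ 0.9 -0.2 -2.6] gap 22.4
 R cols [[-0.001, 0.0, -1.0], [0.08, 0.997, 0.0], [0.997, -0.08, -0.001]]
 offset now cm [ 0.22 -0.05  0.06] offset after turn [ 0.22 -0.05  0.06] rotvec deg [-0.08 -0.04 -0.02]
```

View pics/c13.png

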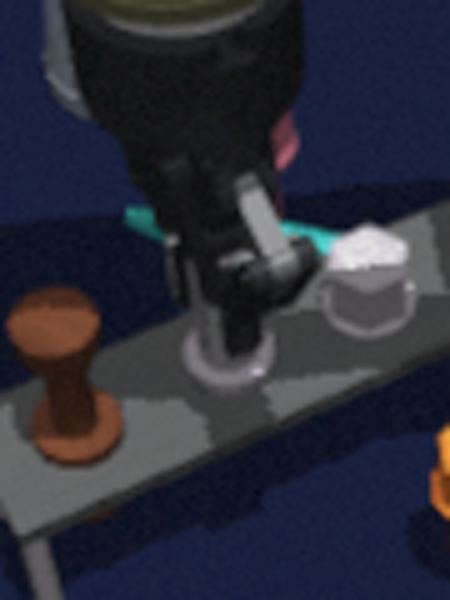

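{"op": "send_rows", "data": {"offset": [[0.2,0,0],[0,0,0],[0,0,0]], "dr": [[0,0,0],[0,0,0],[0,0,0]], "grip": [5,5,5]}}

```text
time: 16.0
tool_pos: [512.6, -218.4, 89.6]
tcp_rot: [-175.3, 90.0, -179.8]
ft_force: [-0.7, 0.1, -3.0]
finger_gap: 22.1
```

{"op": "send_rows", "data": {"offset": [[0.15,0,0],[0,0,0],[0,0,0]], "dr": [[0,0,0],[0,0,0],[0,0,0]], "grip": [5,5,5]}}

```text
time: 16.38
tool_pos: [512.6, -218.4, 87.9]
tcp_rot: [149.6, 90.0, 145.1]
ft_force: [-0.4, -0.7, -2.9]
finger_gap: 22.0
```

Still carrying its full weight, so I'll go a little lower.

{"op": "send_rows", "data": {"offset": [[0.15,0,0],[0,0,0],[0,0,0]], "dr": [[0,0,0],[0,0,0],[0,0,0]], "grip": [5,5,5]}}

```text
time: 16.75
tool_pos: [512.6, -218.4, 86.4]
tcp_rot: [143.0, 90.0, 138.4]
ft_force: [0.0, -1.5, -2.5]
finger_gap: 21.9
```

{"op": "send_rows", "data": {"offset": [[0.15,0,0],[0,0,0],[0,0,0]], "dr": [[0,0,0],[0,0,0],[0,0,0]], "grip": [5,5,5]}}

```text
time: 17.12
tool_pos: [512.9, -218.5, 85.6]
tcp_rot: [-20.8, 90.0, -25.4]
ft_force: [-3.7, 1.5, 5.8]
finger_gap: 22.2
```

{"op": "send_rows", "data": {"offset": [[0,0,0],[0,0,0],[0,0,0],[0,0,0]], "dr": [[0,0,0],[0,0,0],[0,0,0],[0,0,0]], "grip": [40,58,58,58]}}

```text
time: 17.62
tool_pos: [512.6, -218.4, 84.8]
tcp_rot: [168.5, 90.0, 164.0]
ft_force: [-0.2, -0.2, 0.1]
finger_gap: 49.3
```

{"op": "send_rows", "data": {"offset": [[-2,0,0],[-4,0,0],[-4,0,0],[0,0,0],[0,0,0]], "dr": [[0,0,0],[0,0,0],[0,0,0],[0,0,0],[0,0,0]], "grip": [58,58,58,58,58]}}

```text
time: 18.25
tool_pos: [512.8, -218.5, 185.9]
tcp_rot: [-22.3, 89.9, -26.9]
ft_force: [0.0, -0.3, -0.9]
finger_gap: 49.3
```

```bash
python3 -c "
from h import *
w=snapshot('wrist');c=snapshot('scene');t=snapshot('top')
plan([448.2,-212,66],85.5)
cv2.imwrite('pics/w14.png',w['pixels'][:,:,::-1]);crop(c,220,100,380,220,5,'c14.png')
crop(t,150,125,265,210,6,'t14.png')"
```

```text
t 18.4 tcp [ 511.9 -218.   183.8] jaw yaw 85.42 j [ -28.3    2.4   95.6    0.    82.1 -113.8] F [ 0.4 -0.4 -1.7] gap 49.6
 R cols [[-0.002, 0.001, -1.0], [0.08, 0.997, 0.001], [0.997, -0.08, -0.002]]
 offset now cm [11.79  0.08 -6.37] offset after turn [11.78  0.1  -6.4 ] rotvec deg [-0.08 -0.11 -0.05]
```

View pics/w14.png

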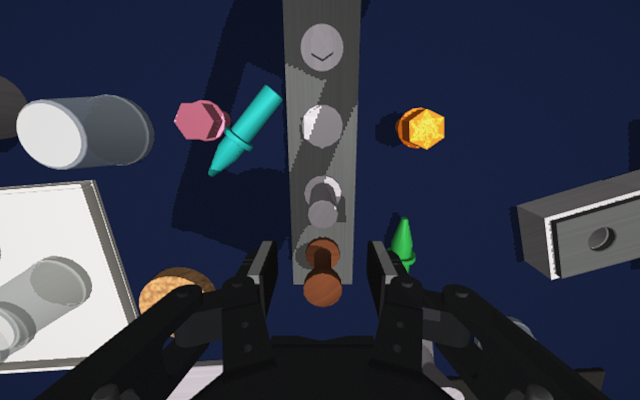

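View pics/c14.png

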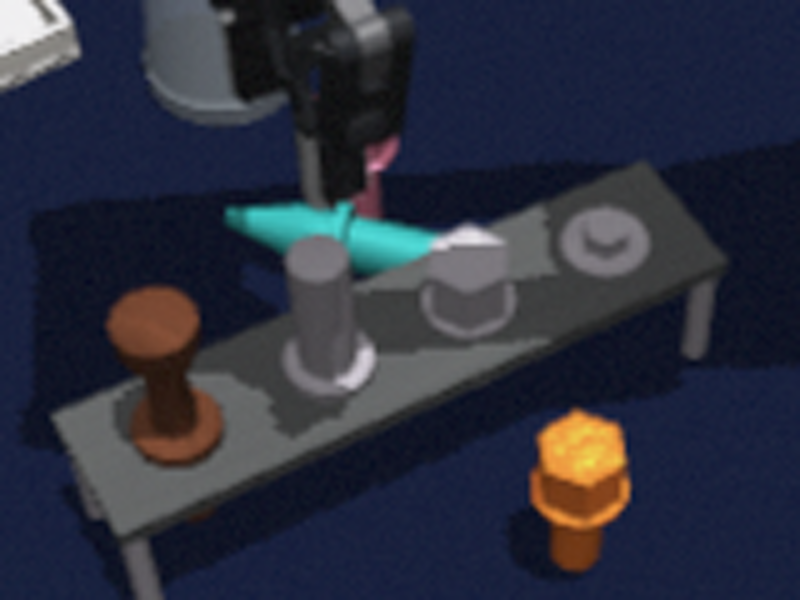

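View pics/t14.png

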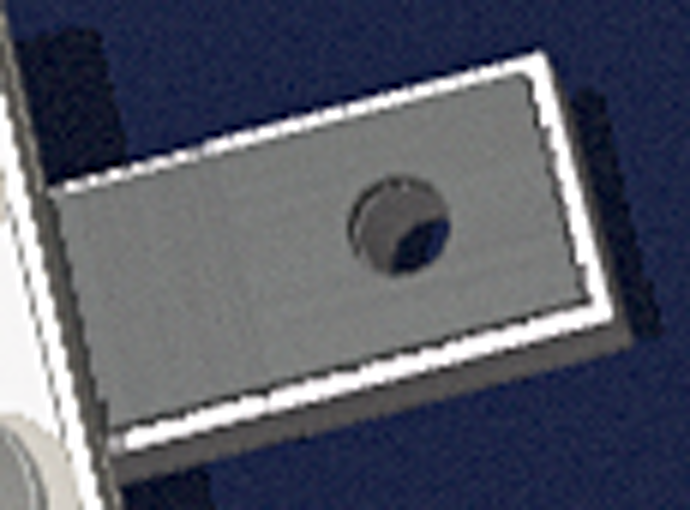

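{"op": "send_rows", "data": {"offset": [[0,0,-3.2],[0,0,-3.2],[3,0,0],[3,0,0],[0,0,0]], "dr": [[0,0,0],[0,0,0],[0,0,0],[0,0,0],[0,0,0]], "grip": [58,58,58,58,58]}}

```text
time: 19.02
tool_pos: [446.3, -211.8, 121.6]
tcp_rot: [153.4, 89.6, 148.9]
ft_force: [0.3, -0.2, 0.1]
finger_gap: 49.7
```

{"op": "send_rows", "data": {"offset": [[0,0,0],[0,0,0]], "dr": [[0,0,0],[0,0,0]], "grip": [58,58]}}

```text
time: 19.27
tool_pos: [449.7, -213.8, 126.4]
tcp_rot: [-26.2, 89.9, -30.7]
ft_force: [0.0, -0.8, -0.2]
finger_gap: 49.6
```

```bash
python3 -c "
from h import *
w=snapshot('wrist');t=snapshot('top');plan([448.8,-213.2,68],85.5)
cv2.imwrite('pics/w15.png',w['pixels'][:,:,::-1])"
```

```text
t 19.38 tcp [ 449.6 -213.7  126.2] jaw yaw 85.42 j [ -31.3   -4.2  108.4    0.    75.7 -116.8] F [ 0.2  0.2 -0.2] gap 49.8
 R cols [[0.002, -0.001, -1.0], [0.08, 0.997, -0.001], [0.997, -0.08, 0.002]]
 offset now cm [ 5.82  0.05 -0.09] offset after turn [ 5.82  0.04 -0.08] rotvec deg [-0.08  0.1   0.05]
```

View pics/w15.png

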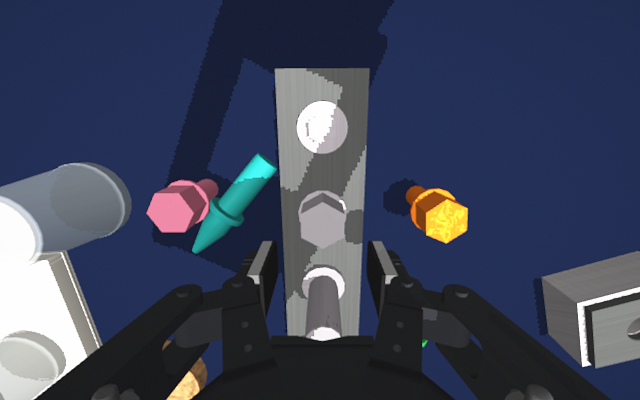

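{"op": "send_rows", "data": {"offset": [[2,0.04,-0.08],[2,0,0],[1.5,0,0],[0,0,0],[0,0,0]], "dr": [[0,0,0],[0,0,0],[0,0,0],[0,0,0],[0,0,0]], "grip": [58,58,58,58,58], "force": 60}}

```text
time: 20.0
tool_pos: [448.5, -213.1, 70.7]
tcp_rot: [-26.8, 89.9, -31.4]
ft_force: [-0.8, 0.5, 0.9]
finger_gap: 49.6
```

{"op": "send_rows", "data": {"offset": [[0,0,0],[0,0,0],[0,0,0]], "dr": [[0,0,0],[0,0,0],[0,0,0]], "grip": [58,58,58]}}

```text
time: 20.38
tool_pos: [448.2, -212.9, 70.3]
tcp_rot: [-26.8, 90.0, -31.4]
ft_force: [-0.8, 0.4, 0.0]
finger_gap: 49.5
```

{"op": "send_rows", "data": {"offset": [[0.2,0,0.05],[0,0,0],[0,0,0],[0,0,0],[0,0,0]], "dr": [[0,0,0],[0,0,0],[0,0,0],[0,0,0],[0,0,0]], "grip": [58,45,30,15,10]}}

```text
time: 21.0
tool_pos: [448.6, -212.9, 68.1]
tcp_rot: [-28.6, 90.0, -33.2]
ft_force: [0.2, 0.3, 1.6]
finger_gap: 28.9
```

{"op": "send_rows", "data": {"offset": [[0,0,0],[0,0,0]], "dr": [[0,0,0],[0,0,0]], "grip": [10,10]}}

```text
time: 21.25
tool_pos: [448.6, -212.9, 68.1]
tcp_rot: [-25.7, 90.0, -30.3]
ft_force: [0.6, 0.4, 2.4]
finger_gap: 28.4
```

```bash
python3 -c "
from h import *
w=snapshot('wrist');plan([448.8,-213.2,68],85.5)
crop(w,220,130,440,330,3,'w16.png')"
```

```text
t 21.3 tcp [ 448.7 -212.9   68.1] jaw yaw 85.42 j [ -31.3   -0.2  111.1   -0.    69.2 -116.7] F [0.6 0.4 3.4] gap 28.4
 R cols [[0.0, -0.0, -1.0], [0.08, 0.997, -0.0], [0.997, -0.08, 0.0]]
 offset now cm [ 0.01 -0.03  0.02] offset after turn [ 0.01 -0.03  0.02] rotvec deg [-0.08  0.01  0.01]
```

View pics/w16.png

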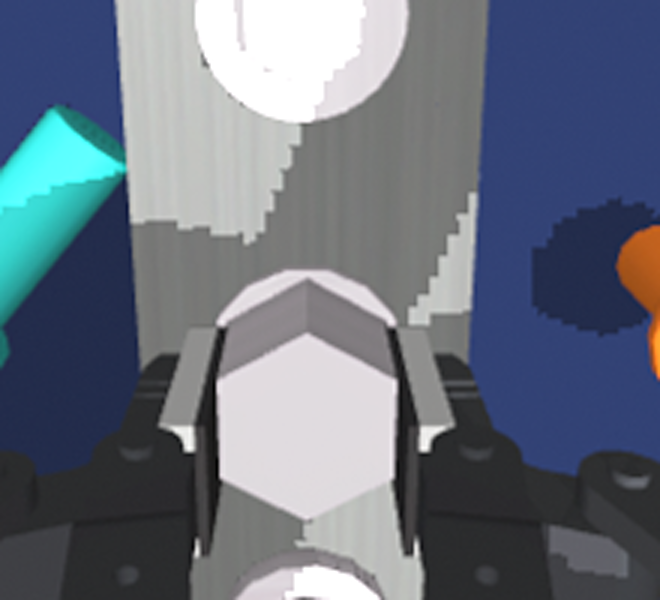

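Wrist close-up shows the hex head held flat to flat, centred at (307,425) in the crop. The slim bolt stays at the top of the frame, untouched. Lifting.

{"op": "send_rows", "data": {"offset": [[-1,0,0],[-3,0,0],[-4,0,0],[-4,0,0],[0,0,0]], "dr": [[0,0,0],[0,0,0],[0,0,0],[0,0,0],[0,0,0]], "grip": [10,10,10,10,10]}}

```text
time: 21.92
tool_pos: [450.5, -214.0, 192.3]
tcp_rot: [-27.0, 89.6, -31.6]
ft_force: [-0.7, -1.5, -2.9]
finger_gap: 29.0
```

```bash
python3 -c "
from h import *
w=snapshot('wrist');t=snapshot('top');plan([591,76,190],85.5)
crop(w,220,100,440,330,3,'w17.png')"
```

```text
t 22.02 tcp [ 448.4 -212.7  187.7] jaw yaw 85.43 j [ -31.3   -7.4  104.7   -0.    82.7 -116.7] F [-0.7  0.  -3.3] gap 28.9
 R cols [[-0.0, 0.0, -1.0], [0.08, 0.997, 0.0], [0.997, -0.08, -0.0]]
 offset now cm [-0.23 29.92 11.91] offset after turn [-0.23 29.9  11.95] rotvec deg [-0.07 -0.01 -0.  ]
```

View pics/w17.png

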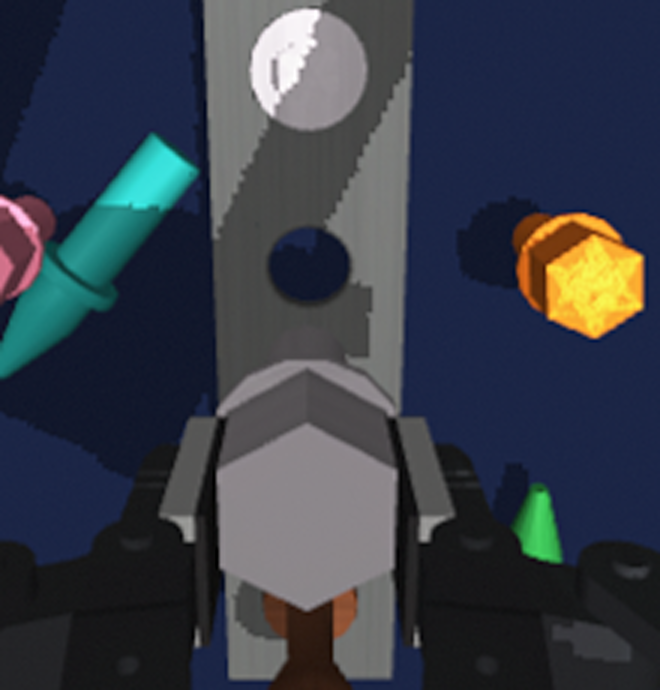

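{"op": "send_rows", "data": {"offset": [[0,5,2],[0,5.5,2.2],[0,5.5,2.2],[0,5.5,2.2],[0,5,2]], "dr": [[0,0,0],[0,0,0],[0,0,0],[0,0,0],[0,0,0]], "grip": [10,10,10,10,10]}}

```text
time: 22.65
tool_pos: [574.5, 44.9, 185.3]
tcp_rot: [-175.8, 89.8, 179.6]
ft_force: [0.7, -1.3, -3.0]
finger_gap: 28.8
```

{"op": "send_rows", "data": {"offset": [[0,3.46,1.34],[0,0,0],[0,0,0],[0,0,0]], "dr": [[0,0,0],[0,0,0],[0,0,0],[0,0,0]], "grip": [10,10,10,10]}}

```text
time: 23.15
tool_pos: [590.7, 75.1, 187.1]
tcp_rot: [-162.9, 89.9, -167.5]
ft_force: [-0.1, -0.2, -2.3]
finger_gap: 28.5
```

```bash
python3 -c "
from h import *
w=snapshot('wrist');c=snapshot('scene');plan([592,76,125],85.5)
t=snapshot('top');plan([592,76,125],85.5)
crop(w,220,100,440,330,3,'w18.png');crop(c,290,230,420,380,4,'c18.png')
crop(t,340,130,480,310,3,'t18.png')
s,p,R=pose();q=lambda z:p+[-.7,.5,z];print(proj(w,[590.7,77.2,53]),proj(c,[590.7,77.2,53]))"
```

```text
t 23.25 tcp [591.1  75.1 187.8] jaw yaw 85.33 j [  2.3   8.2  89.   -0.   82.8 -83. ] F [ 0.5  0.4 -2.1] gap 28.6
 R cols [[-0.0, -0.0, -1.0], [0.081, 0.997, -0.0], [0.997, -0.081, -0.0]]
 offset now cm [6.28 0.09 0.08] offset after turn [6.28 0.09 0.08] rotvec deg [-0.17 -0.02  0.01]
t 23.3 tcp [591.3  75.3 188. ] jaw yaw 85.35 j [  2.3   8.2  89.   -0.   82.8 -83. ] F [-0.1 -0.1 -2.2] gap 28.9
 R cols [[-0.0, -0.0, -1.0], [0.081, 0.997, -0.0], [0.997, -0.081, -0.0]]
 offset now cm [6.3  0.08 0.07] offset after turn [6.3  0.07 0.07] rotvec deg [-0.15 -0.    0.01]
[324.19791462 191.46806583] [339.91130533 321.03038926]
```

View pics/w18.png

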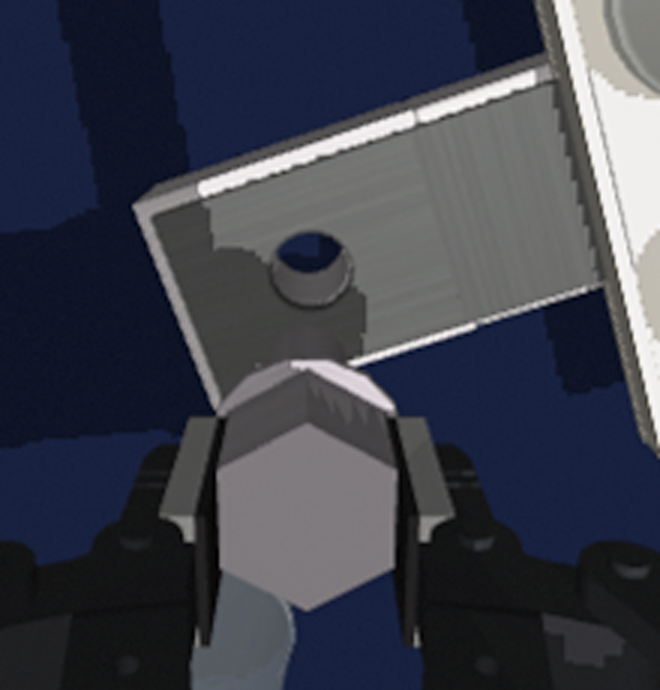

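View pics/c18.png

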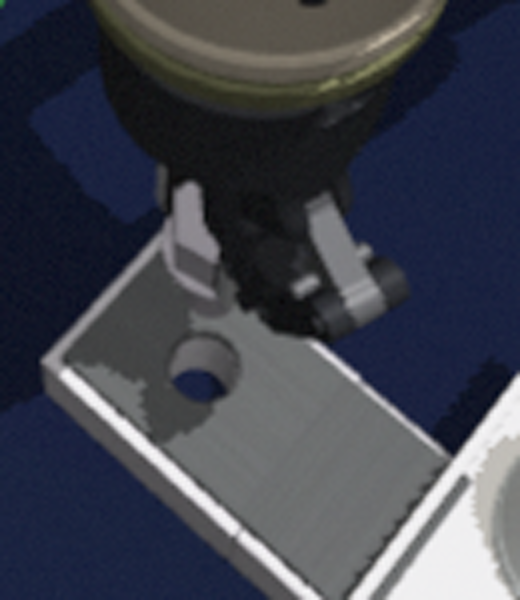

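View pics/t18.png

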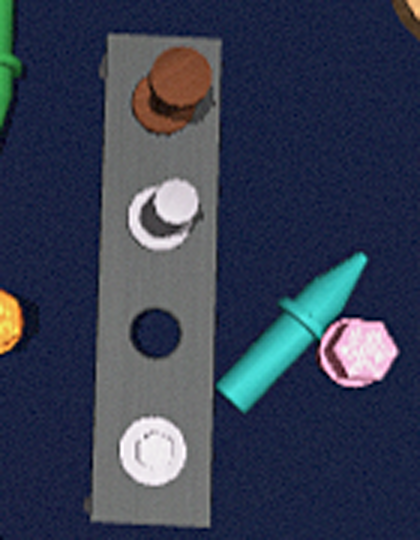

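{"op": "send_rows", "data": {"offset": [[2,0.07,0.06],[2.5,0,0],[1.8,0,0],[0,0,0],[0,0,0]], "dr": [[0,0,0],[0,0,0],[0,0,0],[0,0,0],[0,0,0]], "grip": [10,10,10,10,10]}}

```text
time: 23.92
tool_pos: [592.5, 76.9, 125.5]
tcp_rot: [6.4, 90.0, 1.9]
ft_force: [0.1, 0.5, -1.9]
finger_gap: 28.9
```

{"op": "send_rows", "data": {"offset": [[0,0,0],[0,0,0]], "dr": [[0,0,0],[0,0,0]], "grip": [10,10]}}

```text
time: 24.18
tool_pos: [592.8, 77.0, 126.0]
tcp_rot: [5.5, 89.9, 0.9]
ft_force: [-0.4, 0.1, -2.1]
finger_gap: 28.8
```

```bash
python3 -c "
from h import *
w=snapshot('wrist');c=snapshot('scene');plan([592,76,125],85.5)
crop(w,220,100,440,330,3,'w19.png');crop(c,300,260,390,360,6,'c19.png')"
```

```text
t 24.27 tcp [592.5  77.  125.6] jaw yaw 85.42 j [  2.5  11.2  92.4   0.   76.4 -82.9] F [-1.   0.3 -2.2] gap 28.7
 R cols [[0.001, 0.0, -1.0], [0.08, 0.997, 0.0], [0.997, -0.08, 0.001]]
 offset now cm [ 0.06 -0.1  -0.04] offset after turn [ 0.06 -0.1  -0.04] rotvec deg [-0.08  0.05 -0.01]
```

View pics/w19.png

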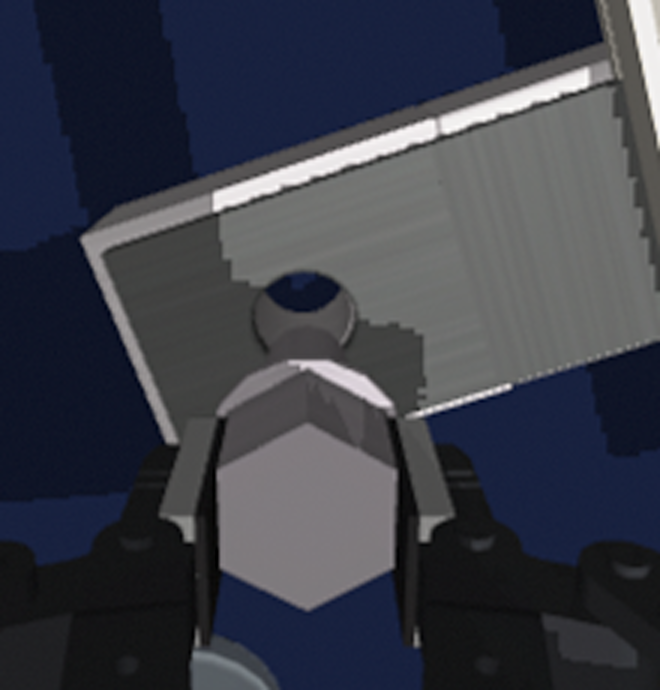

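View pics/c19.png

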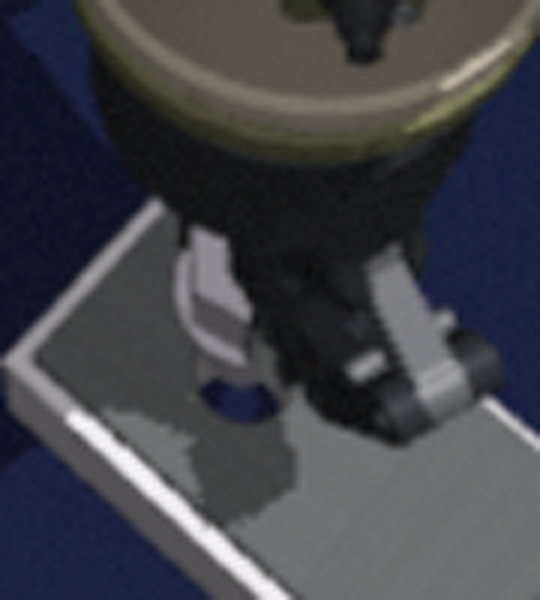

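{"op": "send_rows", "data": {"offset": [[0,-0.1,-0.03],[1,0,0],[1,0,0],[1,0,0],[0,0,0]], "dr": [[0,0,0],[0,0,0],[0,0,0],[0,0,0],[0,0,0]], "grip": [10,10,10,10,10]}}

```text
time: 24.9
tool_pos: [590.5, 75.9, 93.1]
tcp_rot: [-172.8, 89.8, -177.4]
ft_force: [-0.7, 0.7, -2.2]
finger_gap: 28.8
```

{"op": "send_rows", "data": {"offset": [[1,0,0],[1,0,0],[0.7,0,0],[0,0,0],[0,0,0]], "dr": [[0,0,0],[0,0,0],[0,0,0],[0,0,0],[0,0,0]], "grip": [10,10,10,10,10]}}

```text
time: 25.52
tool_pos: [592.0, 75.9, 68.2]
tcp_rot: [8.0, 90.0, 3.4]
ft_force: [-0.1, 0.0, -2.7]
finger_gap: 29.0
```

```bash
python3 -c "
from h import *
w=snapshot('wrist');c=snapshot('scene');plan([592,76,59],85.5)
crop(w,220,100,440,330,3,'w20.png');crop(c,300,260,390,360,6,'c20.png')"
```

```text
t 25.62 tcp [592.2  76.   68.5] jaw yaw 85.42 j [  2.4  14.6  94.8  -0.   70.5 -83. ] F [ 0.7  0.7 -2.4] gap 29.0
 R cols [[0.001, 0.0, -1.0], [0.08, 0.997, 0.0], [0.997, -0.08, 0.001]]
 offset now cm [ 0.95  0.   -0.02] offset after turn [ 0.95  0.   -0.02] rotvec deg [-0.08  0.05 -0.01]
```

View pics/c20.png

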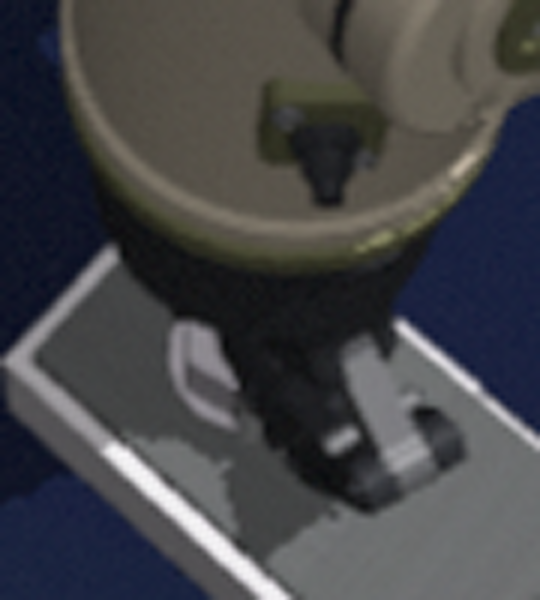

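In the hole with no contact forces. Lowering the last 9 mm.

{"op": "send_rows", "data": {"offset": [[0.4,0,0],[0.3,0,0],[0,0,0],[0,0,0]], "dr": [[0,0,0],[0,0,0],[0,0,0],[0,0,0]], "grip": [10,10,10,10]}}

```text
time: 26.12
tool_pos: [591.7, 75.9, 60.9]
tcp_rot: [-168.5, 90.0, -173.1]
ft_force: [1.3, -0.0, -2.7]
finger_gap: 28.4
```

{"op": "send_rows", "data": {"offset": [[0.15,0,0],[0,0,0],[0,0,0]], "dr": [[0,0,0],[0,0,0],[0,0,0]], "grip": [10,10,10]}}

```text
time: 26.5
tool_pos: [591.8, 76.0, 59.5]
tcp_rot: [11.4, 90.0, 6.8]
ft_force: [0.8, -0.0, -2.2]
finger_gap: 29.0
```

{"op": "send_rows", "data": {"offset": [[0.15,0,0],[0,0,0],[0,0,0]], "dr": [[0,0,0],[0,0,0],[0,0,0]], "grip": [10,10,10]}}

```text
time: 26.88
tool_pos: [592.0, 75.9, 59.1]
tcp_rot: [-2.8, 90.0, -7.4]
ft_force: [-3.9, -0.5, 6.9]
finger_gap: 29.4
```

{"op": "send_rows", "data": {"offset": [[-0.05,0,0],[0,0,0],[0,0,0],[0,0,0],[0,0,0]], "dr": [[0,0,0],[0,0,0],[0,0,0],[0,0,0],[0,0,0]], "grip": [10,40,58,60,60]}}

```text
time: 27.5
tool_pos: [591.8, 75.9, 58.4]
tcp_rot: [4.0, 90.0, -0.6]
ft_force: [-0.7, 0.2, 0.0]
finger_gap: 51.2
```

{"op": "send_rows", "data": {"offset": [[-2,0,0],[-4,0,0],[-4,0,0],[-4,0,0],[0,0,0]], "dr": [[0,0,0],[0,0,0],[0,0,0],[0,0,0],[0,0,0]], "grip": [60,60,60,60,60]}}

```text
time: 28.12
tool_pos: [594.7, 76.1, 205.2]
tcp_rot: [6.9, 89.4, 2.3]
ft_force: [-0.1, 0.3, 0.0]
finger_gap: 51.0
```

{"op": "send_rows", "data": {"offset": [[0,0,0],[0,0,0],[0,0,0],[0,0,0]], "dr": [[0,0,0],[0,0,0],[0,0,0],[0,0,0]], "grip": [60,60,60,60]}}

```text
time: 28.62
tool_pos: [591.4, 75.9, 197.7]
tcp_rot: [-173.2, 89.9, -177.8]
ft_force: [-0.4, -0.4, -0.2]
finger_gap: 51.2
```

```bash
python3 -c "
from h import *
w=snapshot('wrist');c=snapshot('scene');t=snapshot('top');plan([592,76,200],85.5)
cv2.imwrite('pics/w21.png',w['pixels'][:,:,::-1]);cv2.imwrite('pics/c21.png',c['pixels'][:,:,::-1]);cv2.imwrite('pics/t21.png',t['pixels'][:,:,::-1]);crop(c,290,270,400,370,6,'c21c.png')"
```

```text
t 28.77 tcp [591.7  75.9 198.2] jaw yaw 85.42 j [  2.4   7.9  88.2  -0.   83.9 -83. ] F [ 0.2 -0.2 -0.7] gap 51.2
 R cols [[-0.0, -0.0, -1.0], [0.08, 0.997, -0.0], [0.997, -0.08, -0.0]]
 offset now cm [-0.18  0.01  0.03] offset after turn [-0.18  0.01  0.03] rotvec deg [-0.08 -0.02  0.  ]
```

View pics/w21.png

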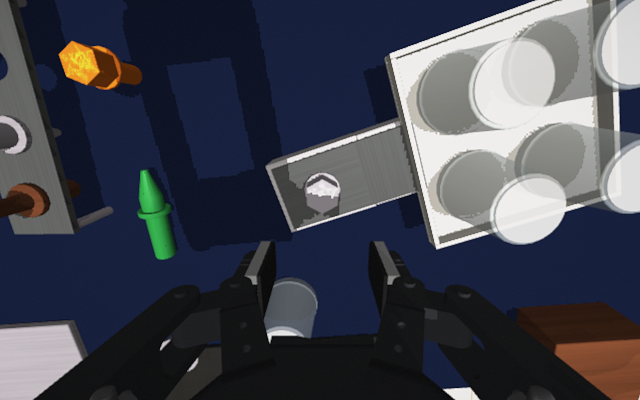

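View pics/c21c.png

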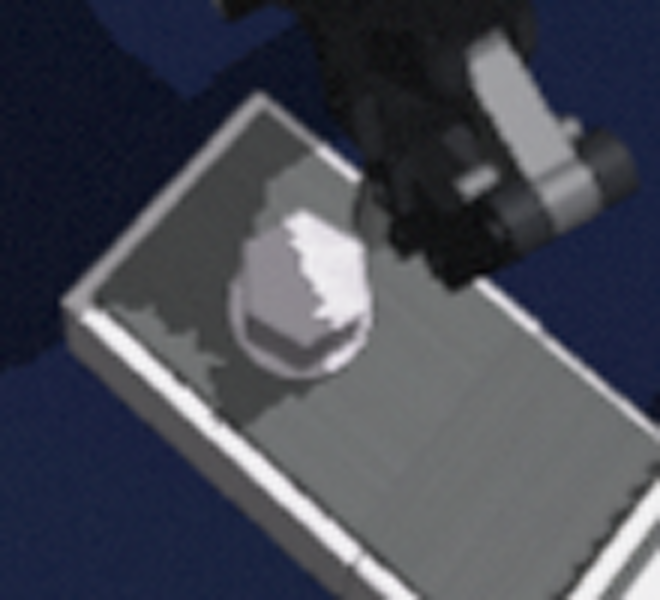

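View pics/t21.png

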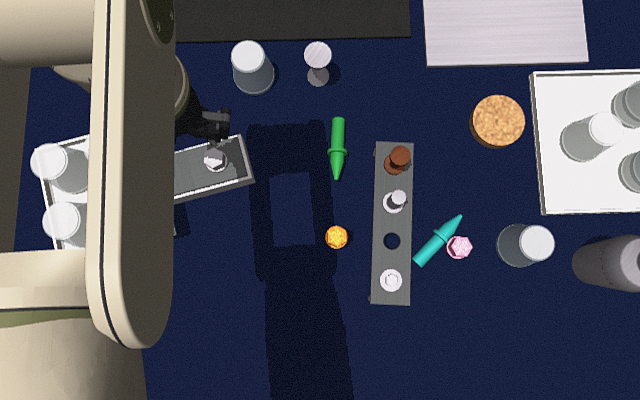

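The bolt sits flange-down on the tongue, with its head at (321,188) in the wrist view, and the drift hangs at (395,201) in the top view. One numeric check, then hand in.

```bash
python3 -c "
from h import *
c=snapshot('scene');t=snapshot('top')
print('bolt head',cast(c,290+305/6-.4,270+277/6-.4,81)[:2],'beam hole est 590.6 77.2')
crop(t,360,130,430,310,3,'t22.png')
p=t['pixels'][188:212,380:412].astype(int);m=(p.min(2)>180).astype(np.uint8)
k,_=cv2.findContours(m,0,1);print([(cv2.minEnclosingCircle(a),cv2.contourArea(a)) for a in k if cv2.contourArea(a)>15])
from bench import workorder
print(r.sense()['qd'].round(2),r.sense()['ft_force'].round(1))
"
```

```text
bolt head [591.28810671  77.15730008] beam hole est 590.6 77.2
[(((14.403225898742676, 12.580645561218262), 12.229747772216797), 206.5)]
[-0.04  0.01 -0.14 -0.04  0.06 -0.05] [-0.4 -0.2 -0.5]
```

View pics/t22.png

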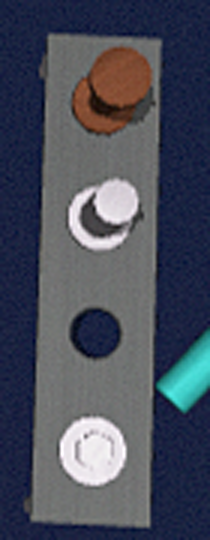

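The drift's position in this crop (handle 117,202; collar 99,217) matches the start picture (117,199; 99,217) to within about 1 px. The bolt is within 1 mm of the beam hole's estimated axis. Handing in.

```bash
python3 -c "
from bench import workorder
print(workorder.hand_in())"
```

```text
the job is handed in; nothing more can be done
None
```

I pushed the grey drift down through both holes and hung it back in its place in the stand. I then lowered the thick hex bolt into the lined-up holes until its flange touched the tongue, and let go. I handed the job in at about 29 s; it reports no verdict.

**Last checks:**
- **Holes:** after the drift came out, the scene, wrist and top views all showed one round, open hole, so tongue and beam are in line.
- **Bolt:** it measures within about 1 mm of my estimate of the beam hole's axis. It stands upright on its flange, and the force rose to 6.9 N as it seated.
- **Drift:** it hangs upright within about 1 pixel (1–2 mm) of where it was in the start picture.
- **Arm:** it was clear of everything with near-zero force when I handed in.

**Disagreements:**
- **Fallen look-alikes:** the green and turquoise drift look-alikes toppled between 5 and 7 s, while I carried the drift to the beam. I don't know whether the arm brushed them or they fell on their own. They were lying still on the counter in the last views, and I never gripped them.
- **Camera agreement:** the three cameras placed the tongue hole up to about 4 mm apart, so I used averages and contact forces for the insertions.

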